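# Rack two vial cartons and close the keeper flap

### The job

First stand the blue carton in the sloping rack, on the middle of the yellow strip and flat against the backstop. Only then take the orange one out of the carrier by its broad sides, stand it upright on the bench and let go, so that you can take it again by its narrow sides and stand it in the rack flat against the blue one; set both down in the rack and lean them back gently, not dropped or let fall back. Last, swing the front flap up past vertical and lower it gently onto its stops without a slam, leaving the grey carton and everything else undisturbed.

Things in the scene. Friction and masses are not known exactly. Their poses are not given: they have to be found in the camera images.
- case_blue: a white carton 34 mm thick (its x) x 60 mm wide (its y) x 110 mm tall (its z), about 0.2 kg, its upper part banded blue all round; origin at the centre of its underside; stands free on the bench at the start. Either broad face may face the backstop.
- case_orange: a white carton 34 mm thick (its x) x 60 mm wide (its y) x 110 mm tall (its z), about 0.2 kg, its upper part banded orange all round; origin at the centre of its underside; at the start stands in one of the two bays of the carrier (which bay varies). Either broad face may face the backstop.
- case_grey: a white carton 34 mm thick (its x) x 60 mm wide (its y) x 110 mm tall (its z), about 0.2 kg, its upper part banded grey; stays in the other bay of the carrier; origin at the centre of its underside.
- carrier: grey fixed trough 200 (its x) x 82 mm (its y), origin under its centre, floor 6 mm. Long walls 110 mm high over the bench, 8 mm thick, stand 3 mm from the cartons' narrow sides; ends open. Bays at x = -45 and +45 mm hold a carton each, its thickness along the carrier's x, between ribs reaching 16 mm over the bench; 56 mm between the cartons. They come out straight up.
- bed: the rack's sloping floor, 160 mm wide, 95 mm deep. Origin on its surface, mid corner with the backstop, 27 mm over the bench. x points down the slope into the backstop, y along it, z square to the floor, 0.38 rad from vertical. A racked carton has its z along this z, its x along +-x, its origin at x = -17 (blue) or -51 mm (orange), y = z = 0. Yellow strip 66 mm wide at y = 0.
- rack: the whole fixed rack, place and heading vary; origin under its base, z up, x towards the backstop side, so its front is -x. Blue backstop: the plane x = 0 of the bed, 160 mm wide, 90 mm high along the bed's z. Two rubber stops for the flap, 10 mm square and 45 mm high, stand on the floor at bed x = -87, y = +-75 mm.
- flap (a joint): hinge of the aluminium keeper flap on the rack's front edge, rad: 0 = open, lying level towards the front, at rest on its open stop; 1.57 = upright; 1.95 = closed, leaning back past vertical on the rubber stops. About 0.15 kg, nearly frictionless: it falls either way if let go.
- flap_hinge (a point): the middle of the flap's hinge axis, 62 mm above the bench (axis along the bed's y). The plate reaches 60 mm from it, 156 mm wide, 6 mm thick.
- flap_tab (a point): point to hold on the flap's red tab, 90 mm from the hinge axis; the tab runs from 55 to 105 mm from it, 30 mm wide along the hinge axis, 12 mm thick. Pinched across the 30 mm from above it pivots between the fingers. Axes are the flap's: at joint 0 its x is level and points from tab to hinge.
- bottle_a: clear reagent bottle, 76 mm across, 170 mm tall, blue cap; origin under its centre; leave alone
- bottle_b: amber reagent bottle, 70 mm across, 150 mm tall, blue cap; origin under its centre; leave alone
- flask: yellow long-necked flask, 68 mm across, 122 mm tall; origin under its centre; leave alone
- timer: white bench timer 60 x 80 x 22 mm; origin under its centre; leave alone
- beaker: clear beaker, 80 mm across, 90 mm tall; origin under its centre; leave alone

How it is judged (in metres and radians):
On the way, in this order (a step that is already met when the one before it is completed fails the run):
1. the blue carton stands in the rack flat against the backstop, the flap still open (x of case_blue in the frame of bed between -0.0225 and -0.012 m and y of case_blue in the frame of bed between -0.015 and 0.015 m and z of case_blue in the frame of bed between -0.004 and 0.005 m and angle between the z axis of case_blue and the z axis of bed, either way round below 0.07 rad and angle between the x axis of case_blue and the x axis of bed, either way round below 0.12 rad and linear speed of case_blue below 0.02 m/s and value of joint flap below 0.5 rad), for 0.2 s.
2. the orange carton stands upright on the bench beside the carrier, let go (height (world z) of case_orange below 0.004 m and angle between case_orange's own z axis and vertical below 0.1 rad and linear speed of case_orange below 0.02 m/s and contact force between the fingers and case_orange below 0.1 N), for 0.2 s.
3. the orange carton stands in front of it, flat against it, let go, the flap still open (all of step 1 and x of case_orange in the frame of bed between -0.0595 and -0.046 m and y of case_orange in the frame of bed between -0.015 and 0.015 m and z of case_orange in the frame of bed between -0.004 and 0.005 m and angle between the z axis of case_orange and the z axis of bed, either way round below 0.07 rad and angle between the x axis of case_orange and the x axis of bed, either way round below 0.12 rad and linear speed of case_orange below 0.02 m/s and contact force between the fingers and case_orange below 0.1 N), for 0.2 s.
4. the flap is down on its stops (value of joint flap above 1.88 rad), for 0.2 s.
At the end, for the whole second after the job is handed in: Both cartons at rest in the rack: within 15 mm of the strip's middle, undersides within 5 mm of the floor, square within 0.07 rad (yaw 0.12); blue origin 12 to 22.5 mm and orange 46 to 59.5 mm from the backstop; flap beyond 1.88 rad; grey carton within 30 mm of its start (x of case_blue in the frame of bed between -0.0225 and -0.012 m and y of case_blue in the frame of bed between -0.015 and 0.015 m and z of case_blue in the frame of bed between -0.004 and 0.005 m and angle between the z axis of each of case_blue, case_orange and the z axis of bed, either way round below 0.07 rad and angle between the x axis of each of case_blue, case_orange and the x axis of bed, either way round below 0.12 rad and linear speed of each of case_blue, case_orange below 0.02 m/s and x of case_orange in the frame of bed between -0.0595 and -0.046 m and y of case_orange in the frame of bed between -0.015 and 0.015 m and z of case_orange in the frame of bed between -0.004 and 0.005 m and value of joint flap above 1.88 rad and distance of case_grey from where it was at the start of the episode below 0.03 m); the robot touches nothing.
It fails at once if the blue carton is dropped into the rack or falls back (over 0.4 m/s or 2.2 rad/s within 30 mm of the floor) (x of case_blue in the frame of bed between -0.095 and 0.02 m and y of case_blue in the frame of bed between -0.08 and 0.08 m and z of case_blue in the frame of bed between -0.02 and 0.03 m and (linear speed of case_blue above 0.4 m/s or angular speed of case_blue above 2.2 rad/s)).
It fails at once if the orange carton is dropped into the rack or falls back (the same limits) (x of case_orange in the frame of bed between -0.095 and 0.02 m and y of case_orange in the frame of bed between -0.08 and 0.08 m and z of case_orange in the frame of bed between -0.02 and 0.03 m and (linear speed of case_orange above 0.4 m/s or angular speed of case_orange above 2.2 rad/s)).
It fails at once if the flap slams onto its stops (over 3.5 rad/s beyond upright) (value of joint flap above 1.6 rad and velocity of joint flap above 3.5 rad/s).
It fails at once if the grey carton or another thing on the bench is moved over 30 mm or tipped ((distance of case_grey from where it was at the start of the episode above 0.03 m or angle between case_grey's own z axis and vertical above 0.4 rad) or (distance of bottle_a from where it was at the start of the episode above 0.03 m or angle between bottle_a's own z axis and vertical above 0.4 rad) or (distance of bottle_b from where it was at the start of the episode above 0.03 m or angle between bottle_b's own z axis and vertical above 0.4 rad) or (distance of flask from where it was at the start of the episode above 0.03 m or angle between flask's own z axis and vertical above 0.4 rad) or (distance of timer from where it was at the start of the episode above 0.03 m or angle between timer's own z axis and vertical above 0.4 rad) or (distance of beaker from where it was at the start of the episode above 0.03 m or angle between beaker's own z axis and vertical above 0.4 rad)).
It also fails if it takes over 72 s, if anything falls off the work surface, if the arm or the gripper's body presses on something with over 40 N, if the wrist force passes 120 N, or if a joint passes its speed limit or range.

### The arm

A 6-joint arm with a two-finger parallel gripper is mounted at the origin on the work surface. World frame = base frame: x ahead of the robot, y to its left, z up, the work surface at z = 0. Lengths are in mm, angles in rad, forces in N, time in s.
With the tool pointing down it reaches from about 275 to 1000 mm from the base axis. Payload 8.4 kg.
Tool frame: the origin (TCP) lies on the mounting face of the last link; the fingertips stand 173 mm ahead of it and the grasp point (between the pads) lies 155 mm ahead of it; z points along the fingers, y is the direction in which the jaws open and shut (so a half turn about z gives the same grasp; the last joint's range is limited). The gripper opens to 85 mm and grips with 20 to 120 N. Pads are 22 mm wide; open, the fingers measure 114 mm over their backs; the gripper's body (76 mm by 85 mm) begins 54 mm behind the grasp point. The pads swing forward as they close: fully open they stand 13 mm farther back than shut.
Start: joints at [-1.182, 0.353, 1.633, -0, 1.155, -0.002], TCP at [238.079, -577.882, 404.681] pointing down, gripper open.
Joint ranges: [-2.63, 2.63], [-0.92, 2.1], [0.06, 2.66], [-1.3, 4.44], [0, 2.69], [-3.02, 3.02]. Speed limits (rad/s): [2.22, 2.22, 2.79, 3.14, 3.14, 3.14].

### API

Orientations are given as [roll, pitch, yaw] about the fixed x, y, z axes, in that order (R = Rz(yaw) Ry(pitch) Rx(roll)).
In Python, from rig import readout, imaging, ticket gives the robot as it stands.
- The arm moves only by the tool step_arm, never from a script. Its argument "deltas" is a list of rows, each an object with "translation": the shift along the tool's x, y, z in cm, a list of three; "rot": the turn, a rotation vector about the tool's x, y, z in rad, a list of three. In form: [{"translation": [x, y, z], "rot": [rx, ry, rz]}, ...]. A call has 1 to 8 rows; each row is the pose to reach, as a shift and turn from the pose commanded when the call began, along the tool's axes at that moment; what a row does not reach only later rows make up. A row lasts 1/8 s, in which the tool goes at most 62.5 mm and 10.7 degrees, less where a joint would pass 70% of its speed; a pose out of reach is approached as far as the arm can. A call with a gripper value outside its range is refused whole. "grip" is the closure in counts, from 0 (fully open) to 255 (shut), set as the call begins (left out, the last holds). The fingers move at their own pace and stop on an object; "squeeze" is the grip in N (left out, the last holds). Time passes only in rows, so rows that repeat a pose let the fingers close. It gives the time, the measured TCP pose, the force and the opening at its end, in the units of the state.
- readout.sense(): the state, without advancing time (a new reading comes with each control period).
- imaging.grab_frame(name): name is "side" or "top" or "wrist"; returns a dict with "image" (480x640x3 uint8, red, green, blue), "camera_matrix" (3x3 intrinsics, pixels), "world_to_cam" (4x4, takes a point from world to camera coordinates). Camera axes: x right, y up, looking along -z (the intrinsics and any distortion apply to the point x, -y, -z); pixel columns grow to the right and rows downward; lengths in mm; the calibration is good to about 2 mm. A picture is of the moment at which its call begins. There is no depth.
- ticket.sign_off(): hands the job in, once; it reports no verdict.
The state is a dict: "clock": time; "qpos": joint angles; "qvel": joint speeds; "joint_efforts": joint torques, N m; "eef_pos": TCP position; "tcp_rot": TCP orientation; "contact_force": force on the tool from outside, world axes, zero at the start; "wrist_torque": the same for the moment, N m; "opening": opening from 0.0 (shut) to 1.0 (fully open).
Only numpy, scipy, OpenCV 4.12 (cv2) and the standard library are available. Lean on these libraries where they do the work, as an engineer would, in place of code of your own. Each camera call takes 0.05 s, during which the arm holds its last target.

## Working session

There is one attempt and no reset: what is moved stays moved. The work goes in short steps, Python scripts to look and compute and a tool call to move; the robot and the scene stay as the last step left them, time stands still between calls to the robot, and variables do not carry over. Pictures are saved under pics/ and viewed, and the job is handed in when it is done.

Besides the shell and the picture viewer there is one more tool, called as name([rows], argument=value, ...), one row to a line, values as JSON. step_arm: Moves the arm, as the interface text tells. Its arguments: {"type":"object","properties":{"deltas":{"type":"array","items":{"type":"object","properties":{"translation":{"type":"array","items":{"type":"number"}},"rot":{"type":"array","items":{"type":"number"}}}}},"grip":{"type":"number"},"squeeze":{"type":"number"}},"required":["deltas"]}

```bash
ls; mkdir -p pics
cat > h.py <<'E'
import numpy as np, cv2
from rig import readout, imaging, ticket
from scipy.spatial.transform import Rotation as R
def grab(n,fn=None):
    f=imaging.grab_frame(n)
    if fn: cv2.imwrite('pics/'+fn,f['image'][:,:,::-1])
    np.savez('last_%s.npz'%n,**{k:np.array(v) for k,v in f.items()})
    return f
def last(n): return dict(np.load('last_%s.npz'%n,allow_pickle=True))
E
python3 - <<'E'
from h import *
for n in ['side','top','wrist']:
    f=grab(n,n+'0.png'); print(n,f.keys(),f['camera_matrix'].tolist(),np.round(f['world_to_cam'],3).tolist())
print(readout.sense())
E
```

```text
pics
side dict_keys(['image', 'camera_matrix', 'world_to_cam']) [[437.54223198190704, 0.0, 319.45187730732647], [0.0, 437.54223198190704, 247.66831451609303], [0.0, 0.0, 1.0]] [[-0.707, -0.707, 0.007, 498.695], [0.393, -0.385, 0.835, -248.101], [-0.588, 0.593, 0.551, -678.332], [0.0, 0.0, 0.0, 1.0]]
top dict_keys(['image', 'camera_matrix', 'world_to_cam']) [[505.5669886652395, 0.0, 314.28722814876727], [0.0, 505.5669886652395, 237.62410877730414], [0.0, 0.0, 1.0]] [[-0.024, -1.0, -0.01, 152.929], [0.992, -0.025, 0.125, -577.473], [-0.126, -0.007, 0.992, -1273.128], [0.0, 0.0, 0.0, 1.0]]
wrist dict_keys(['image', 'camera_matrix', 'world_to_cam']) [[407.4372010206468, 0.0, 322.90827239866655], [0.0, 407.4372010206468, 237.71968457380808], [0.0, 0.0, 1.0]] [[0.381, -0.924, -0.002, -623.477], [0.874, 0.361, -0.324, 42.626], [0.3, 0.122, 0.946, -380.112], [0.0, 0.0, 0.0, 1.0]]
{'clock': 0.15, 'qpos': array([-1.18237956e+00,  3.53497638e-01,  1.63397612e+00, -7.37457311e-06,
        1.15523091e+00, -2.38517661e-03]), 'qvel': array([ 0.00059221, -0.00251462, -0.00165631, -0.00053193,  0.00166176,
        0.00116277]), 'joint_efforts': array([ 8.37548305e-04, -6.05638003e+01, -3.42335737e+01,  4.63121842e-05,
        6.04029105e-03,  5.43307488e-05]), 'eef_pos': array([ 238.0167387 , -577.69829337,  404.12319962]), 'tcp_rot': array([-3.14048062e+00,  4.09122026e-06,  3.90804927e-01]), 'contact_force': array([0.02741855, 1.37591571, 0.43194597]), 'wrist_torque': array([-0.01021781, -0.00266058, -0.05966702]), 'opening': 1.0044123707270984}
```

View pics/side0.png

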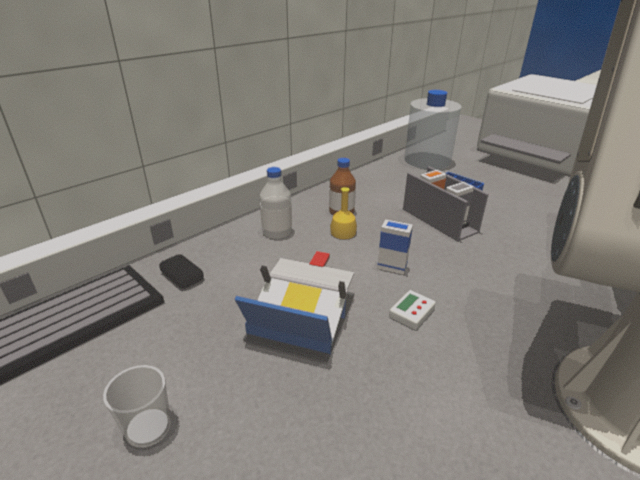

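View pics/top0.png

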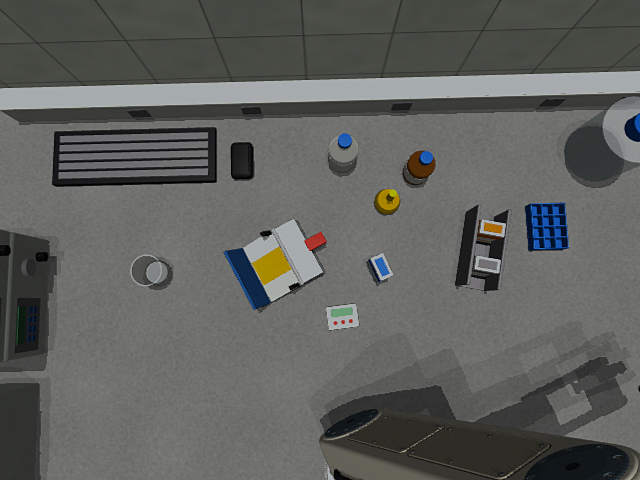

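View pics/wrist0.png

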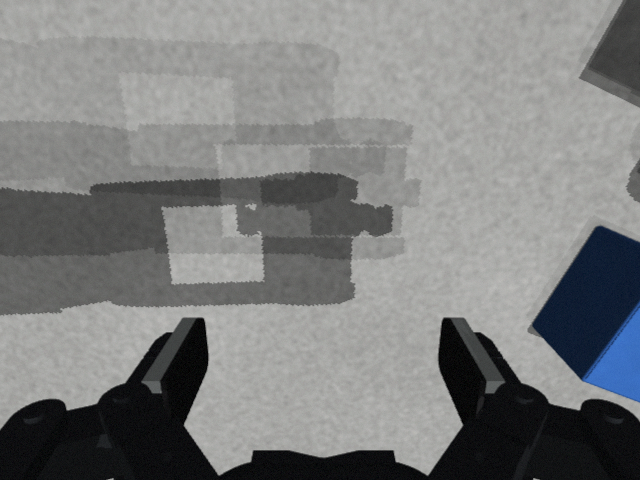

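The side and top views show the rack at about (275,262) in the top picture with its flap tab toward the upper right. The blue carton is at (381,267) and the carrier at (485,250), with orange in the far bay. Next I'll enlarge these areas to read corners.

Run:
```python
from h import *
t=last('top')['image'][:,:,::-1]; s=last('side')['image'][:,:,::-1]
def crop(im,x0,y0,w,h,k,fn):
    c=cv2.resize(im[y0:y0+h,x0:x0+w],None,fx=k,fy=k,interpolation=cv2.INTER_CUBIC)
    for i in range(0,w,10):
        cv2.line(c,(i*k,0),(i*k,4 if i%50 else 12),(0,255,0),1)
        if i%20==0: cv2.putText(c,str(x0+i),(i*k,20),0,.35,(0,255,0),1)
    for j in range(0,h,10):
        cv2.line(c,(0,j*k),(4,j*k),(0,255,0),1)
        if j%20==0: cv2.putText(c,str(y0+j),(6,j*k+4),0,.35,(0,255,0),1)
    cv2.imwrite('pics/'+fn,c)
crop(t,215,210,130,100,6,'t_rack.png')
crop(t,360,195,160,105,5,'t_car.png')
crop(s,235,240,130,120,5,'s_rack.png')
crop(s,370,160,120,120,5,'s_car.png')
```

```text
(no output)
```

View pics/t_rack.png

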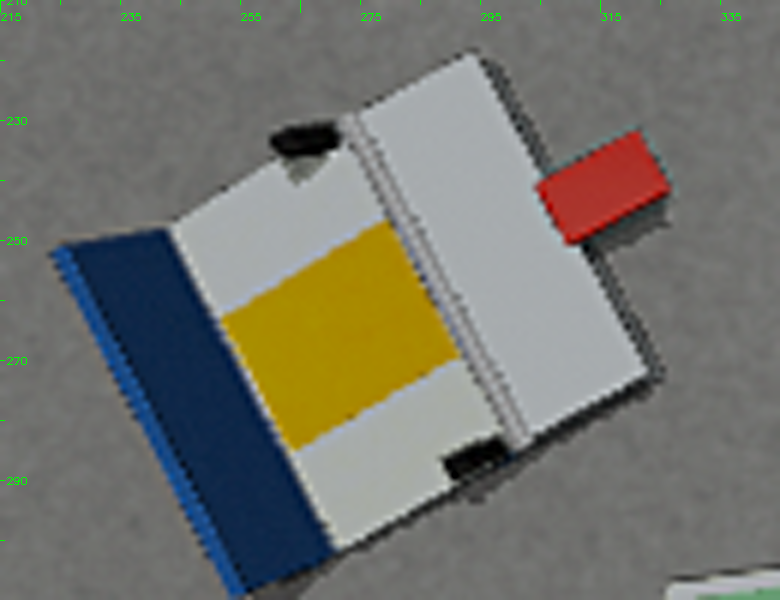

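View pics/t_car.png

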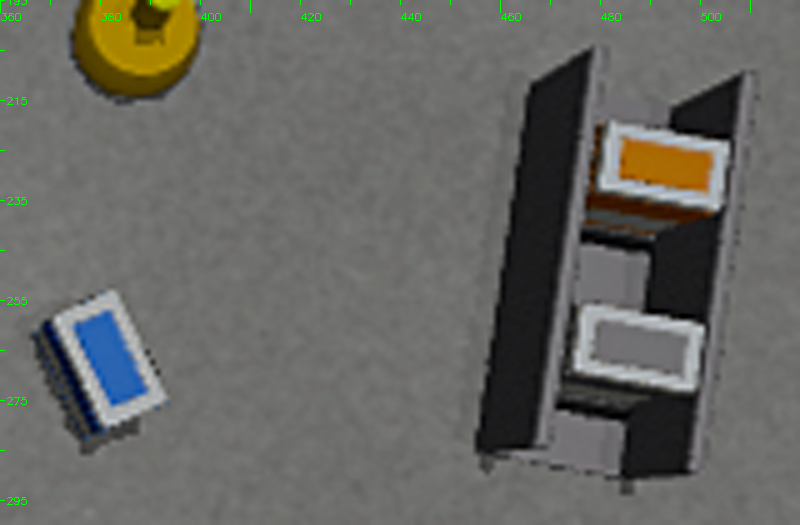

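View pics/s_rack.png

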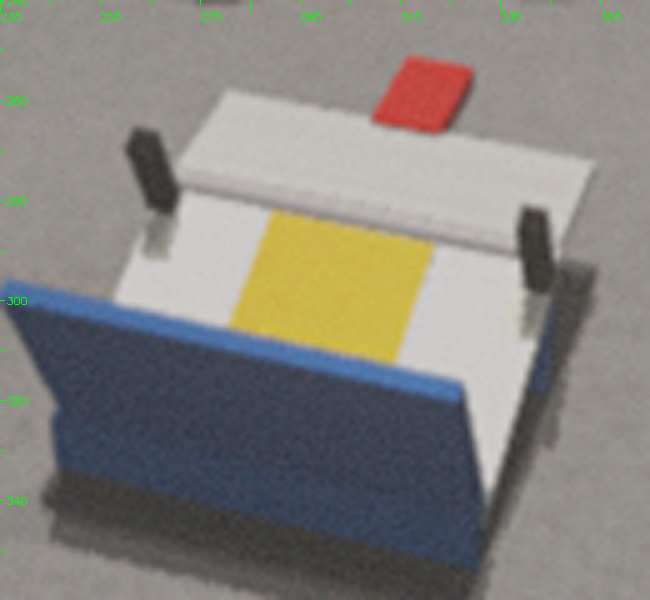

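View pics/s_car.png

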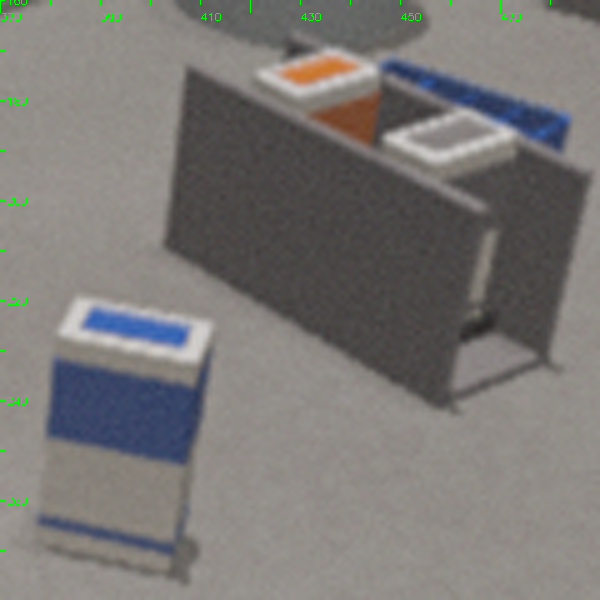

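```bash
cat >> h.py <<'E'
from scipy.optimize import least_squares
def proj(f,P):
    P=np.atleast_2d(P); W=f['world_to_cam']; c=P@W[:3,:3].T+W[:3,3]
    K=f['camera_matrix']; return np.c_[K[0,0]*c[:,0]/-c[:,2]+K[0,2], K[1,1]*(-c[:,1])/-c[:,2]+K[1,2]]
def T(x,y,yaw,P,z=0):
    return R.from_euler('z',yaw).apply(np.atleast_2d(P))+[x,y,z]
BR=R.from_euler('y',0.38)   # bed->rack rotation (x down the slope, z tilts to +x)
E
cat > fit0.py <<'E'
from h import *
F={n:last(n) for n in ['top','side']}
def fit(model,obs,x0):
    # obs: list cam, key pts (n,3) fn, px
    def res(p): return np.concatenate([(proj(F[c],model(p,k))-np.array(px)).ravel() for c,k,px in obs])
    s=least_squares(res,x0,loss='soft_l1'); return s.x,res(s.x).reshape(-1,2)
def off(l,k,x0,y0): return [(a/k+x0,b/k+y0) for a,b in l]
tr=lambda l:off(l,6,215,210); sr=lambda l:off(l,5,235,240); tc=lambda l:off(l,5,360,195); sc=lambda l:off(l,5,370,160)
# carton
c4=np.array([[-17,30],[-17,-30],[17,30],[17,-30]],float)
def cart(z0):
    return lambda p,k: T(p[0],p[1],p[2],k,z0)
# x axis ~ toward image left: corner ids
A=lambda sx,sy,z:[17*sx,30*sy,z]
blue=[('top',[A(1,-1,110),A(-1,-1,110),A(-1,1,110),A(1,1,110)],tc([(52,318),(112,290),(168,402),(106,430)])),
 ('side',[A(-1,-1,110),A(-1,1,110),A(1,-1,110),A(1,1,110),A(1,-1,0),A(1,1,0)],sc([(78,297),(213,322),(57,335),(196,362),(37,545),(180,572)]))]
p,r=fit(cart(0),blue,[550,50,2.0]); print('blue',p,np.round(r,1).tolist())
# orange / grey: x along carrier x (world +x)
org=[('top',[A(1,1,116),A(1,-1,116),A(-1,-1,116),A(-1,1,116)],tc([(612,122),(730,143),(722,212),(600,193)])),
     ('side',[A(1,1,116),A(1,-1,116),A(-1,1,116),A(-1,-1,116)],sc([(330,48),(380,72),(252,75),(302,110)]))]
p,r=fit(cart(0),org[:1],[600,-180,-.2]); print('orange',p,np.round(r,1).tolist())
gry=[('top',[A(1,1,116),A(1,-1,116),A(-1,-1,116),A(-1,1,116)],tc([(582,304),(705,325),(697,391),(574,370)]))]
p,r=fit(cart(0),gry,[550,-180,-.2]); print('grey',p,np.round(r,1).tolist())
car=[('top',[[100,41,110],[-100,41,110],[100,-41,110],[-100,-41,110]],tc([(591,47),(534,447),(753,73),(700,472)])),
 ('side',[[100,41,0],[-100,41,0],[100,41,110],[-100,41,110],[-100,-41,110],[-100,-41,0]],sc([(165,245),(450,408),(187,67),(485,212),(590,175),(550,363)]))]
p,r=fit(cart(0),car,[570,-180,-.2]); print('carrier',p,np.round(r,1).tolist())
# rack: bed frame pts; tag flap pts by rack frame
def rack(p,k):
    out=[]
    for kind,q in k:
        q=np.array(q,float)
        if kind=='b': v=BR.apply(q)+[0,0,27]
        else:
            h=BR.apply([-95,0,0])+[0,0,27]; v=np.array([h[0]+p[3]+q[0],q[1],62+q[2]])
        out.append(T(p[0],p[1],p[2],v)[0])
    return np.array(out)
obs=[('top',[('b',(0,-33,0)),('b',(0,33,0)),('b',(0,-80,90)),('b',(0,80,90)),('b',(0,-80,0)),('b',(0,80,0)),
  ('f',(-60,-78,3)),('f',(-60,78,3)),('f',(-105,-15,6)),('f',(-105,15,6))],
  tr([(220,317),(294,451),(72,246),(243,594),(170,228),(333,550),(475,55),(652,377),(638,130),(668,190)])),
 ('side',[('b',(0,-80,90)),('b',(0,80,90)),('f',(-60,-78,3)),('f',(-60,78,3)),('f',(-105,-15,6)),('f',(-105,15,6))],
  sr([(5,280),(462,383),(228,89),(595,160),(407,57),(473,67)]))]
p,r=fit(rack,obs,[550,250,2.07,0]); print('rack/bed',p,np.round(r,1).tolist())
p2,r=fit(rack,obs[:1],[550,250,2.07,0]); print('top only',p2,np.round(r,1).tolist())
E
python3 fit0.py
```

```text
blue [495.97734137 -22.98707121   1.99414287] [[-0.8, 0.3], [-0.3, -0.1], [-0.4, -0.3], [-0.5, 0.2], [0.0, -0.6], [0.7, -0.5], [0.4, -0.7], [1.1, -0.7], [0.2, -0.4], [-1.8, 0.1]]
orange [ 582.4059364  -297.37065076   18.65327273] [[-0.6, 0.2], [0.4, 0.1], [0.2, -0.0], [-0.0, -0.4]]
grey [ 495.21399663 -278.6864263     6.08935533] [[0.0, -0.3], [0.2, -0.4], [0.0, 0.3], [-0.2, 0.3]]
carrier [ 538.13496839 -285.62706737   31.21653969] [[-0.7, -0.1], [-0.5, 0.3], [0.2, 0.3], [0.2, 1.2], [-0.5, -0.1], [-1.7, -0.1], [-0.2, -1.3], [-0.1, -0.8], [1.9, -2.0], [0.3, -0.5]]
rack/bed [489.79002899 289.88523518   2.04068081  -2.97118727] [[-0.7, 0.5], [-1.3, 0.6], [-1.7, -0.6], [0.0, -0.4], [-0.7, -0.5], [0.6, 0.3], [-0.8, -0.6], [-1.1, -0.3], [-0.7, -0.0], [-0.0, 0.3], [0.2, -1.2], [0.9, -1.1], [0.1, -0.2], [0.5, 0.0], [0.4, -1.1], [0.9, -0.5]]
top only [489.69269655 288.20305543   2.03910896  -2.81793913] [[-0.1, 0.5], [-0.7, 0.7], [-0.9, -0.7], [0.7, -0.4], [-0.0, -0.5], [1.2, 0.3], [-0.1, -0.5], [-0.5, -0.2], [0.0, 0.1], [0.7, 0.5]]
```

```bash
cat >> h.py <<'E'
def pose():
    s=readout.sense(); return np.array(s['eef_pos']),R.from_euler('xyz',s['tcp_rot'])
def go(pos,rpy,n=1,f0=0.,cur=None):
    p,r=cur if cur else pose(); pos=np.array(pos,float)
    t=r.inv().apply(pos-p)/10; w=(r.inv()*R.from_euler('xyz',rpy)).as_rotvec()
    for i in range(1,n+1): print(np.round(t*i/n,2).tolist(),np.round(w*i/n,3).tolist())
    return
def st():
    s=readout.sense(); print('t',round(float(s['clock']),2),'pos',np.round(s['eef_pos'],1),'rot',np.round(s['tcp_rot'],3),'F',np.round(s['contact_force'],1),'T',np.round(s['wrist_torque'],2),'op',round(float(s['opening']),3),'q',np.round(s['qpos'],2))
BO=np.array([489.8,289.2,27.]); BY=2.04
def bed(x,y,z):  # bed coords -> world
    return R.from_euler('z',BY).apply(BR.apply([x,y,z]))+BO
E
python3 -c "
from h import *
go([496,-23,320],[np.pi,0,1.994])"
```

```text
[44.98, -41.45, 8.46] [-0.001, -0.001, -1.603]
```

step_arm([
  {"translation": [45, -41.4, 8.4], "rot": [0, 0, -1.6]},
  {"translation": [45, -41.4, 8.4], "rot": [0, 0, -1.6]},
  {"translation": [45, -41.4, 8.4], "rot": [0, 0, -1.6]},
  {"translation": [45, -41.4, 8.4], "rot": [0, 0, -1.6]},
  {"translation": [45, -41.4, 8.4], "rot": [0, 0, -1.6]},
  {"translation": [45, -41.4, 8.4], "rot": [0, 0, -1.6]},
  {"translation": [45, -41.4, 8.4], "rot": [0, 0, -1.6]},
  {"translation": [45, -41.4, 8.4], "rot": [0, 0, -1.6]},
], grip=0, squeeze=40)

```text
clock: 1.15
eef_pos: [447.9, -127.0, 336.5]
tcp_rot: [3.141, 0.0, 1.897]
contact_force: [0.5, -0.5, -0.5]
opening: 1.002
```

```bash
python3 -c "
from h import *
st();go([496,-23,320],[np.pi,0,1.994])"
```

```text
t 1.15 pos [ 447.9 -127.   336.5] rot [3.141 0.    1.897] F [ 0.5 -0.5 -0.5] T [-0.07  0.01 -0.  ] op 1.002 q [-0.28  0.19  2.03 -0.    0.92 -0.61]
[8.32, 7.89, 1.66] [0.001, 0.0, -0.097]
```

step_arm([
  {"translation": [7.9, 7.5, 1.6], "rot": [0, 0, -0.08]},
  {"translation": [7.9, 7.5, 1.6], "rot": [0, 0, -0.08]},
  {"translation": [7.9, 7.5, 1.6], "rot": [0, 0, -0.08]},
  {"translation": [7.9, 7.5, 1.6], "rot": [0, 0, -0.08]},
])

```text
clock: 1.65
eef_pos: [493.4, -30.4, 320.4]
tcp_rot: [-3.141, -0.0, 1.972]
contact_force: [0.7, -0.7, -0.1]
opening: 1.001
```

```bash
python3 -c "
from h import *
st();go([496,-23,240],[np.pi,0,1.994]);grab('wrist','w1.png')
f=last('wrist');
for z in (0,110):
  print(np.round(proj(f,T(496,-23,1.994,[[17,30,z],[17,-30,z],[-17,-30,z],[-17,30,z]])),1).tolist())"
```

```text
t 1.65 pos [493.4 -30.4 320.4] rot [-3.141 -0.     1.972] F [ 0.7 -0.7 -0.1] T [ 0.03 -0.   -0.08] op 1.001 q [-0.06  0.26  1.99 -0.    0.9  -0.47]
[0.58, 0.53, 8.04] [-0.001, -0.0, -0.022]
[[288.9, 189.5], [372.3, 187.8], [371.5, 232.7], [291.2, 234.4]]
[[270.1, 239.6], [399.4, 236.9], [396.7, 302.6], [274.5, 304.9]]
```

View pics/w1.png

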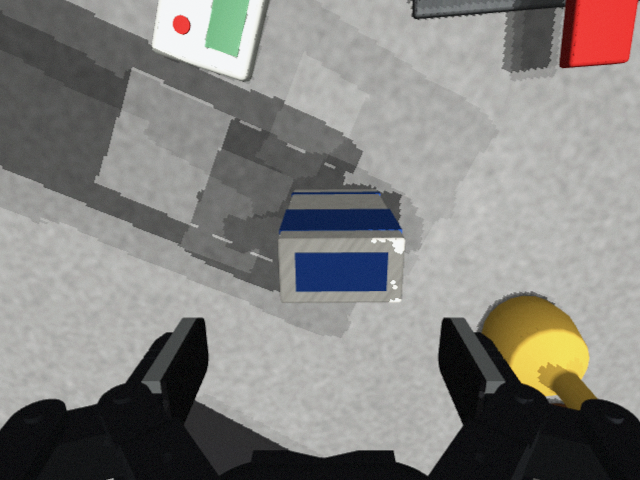

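The wrist view shows blue's top at (280–405, 236–302), about 3 mm from my estimate. The flask is at (535,345), so I'll refine the fit and check clearance to the right finger.

```bash
python3 -c "
from h import *
f=last('wrist');
A=lambda sx,sy,z:[17*sx,30*sy,z]
K=[A(1,1,110),A(1,-1,110),A(-1,-1,110),A(-1,1,110),A(1,1,0),A(1,-1,0)]
px=np.array([(280,236),(405,237),(402,301),(281,302),(294,190),(381,190)])
r=lambda p:(proj(f,T(p[0],p[1],p[2],K))-px).ravel()
s=least_squares(r,[496,-23,1.99]);print(s.x,np.round(s.fun,1))
ft=last('top')
r=lambda p:(proj(ft,[[p[0],p[1],35]])-[387,203]).ravel()
print('flask top',least_squares(r,[600,0]).x)
r=lambda p:(proj(f,[[p[0],p[1],35]])-[535,345]).ravel()
print('flask wrist',least_squares(r,[600,0]).x)
for a in (57,): print('finger',T(496,-23,1.98,[[0,-a,0]]))
st()
"
```

```text
[498.98917378 -21.08607024   1.96914006] [-1.6  0.8  2.9  0.2  1.   1.9 -0.4  0.5  0.3 -2.3 -3.2 -2. ]
flask top [667.73348069 -53.75333957]
flask wrist [666.96416945 -48.47449383]
finger [[ 5.48293963e+02 -3.20904194e-01  0.00000000e+00]]
t 1.7 pos [493.3 -30.9 320.6] rot [-3.141 -0.     1.971] F [-0.4 -0.5 -0.3] T [ 0.    0.03 -0.06] op 1.001 q [-0.07  0.26  1.99 -0.    0.9  -0.47]
```

```bash
python3 -c "
from h import *
go([498,-22,240],[np.pi,0,1.98])"
```

```text
[0.64, 0.78, 8.06] [-0.001, -0.0, -0.009]
```

step_arm([
  {"translation": [0.64, 0.78, 3], "rot": [0, 0, -0.01]},
  {"translation": [0.64, 0.78, 6], "rot": [0, 0, -0.01]},
  {"translation": [0.64, 0.78, 8], "rot": [0, 0, -0.01]},
  {"translation": [0.64, 0.78, 8], "rot": [0, 0, -0.01]},
])

```text
clock: 2.2
eef_pos: [497.5, -22.6, 239.7]
tcp_rot: [-3.139, -0.001, 1.979]
contact_force: [-0.5, -0.1, -0.4]
opening: 1.0
```

```bash
python3 -c "
from h import *
st();grab('wrist','w2.png');grab('side','s2.png')"
```

```text
t 2.2 pos [497.5 -22.6 239.7] rot [-3.139e+00 -1.000e-03  1.979e+00] F [-0.5 -0.1 -0.4] T [ 0.06 -0.06  0.02] op 1.0 q [-0.05  0.39  2.03 -0.    0.72 -0.46]
```

View pics/w2.png

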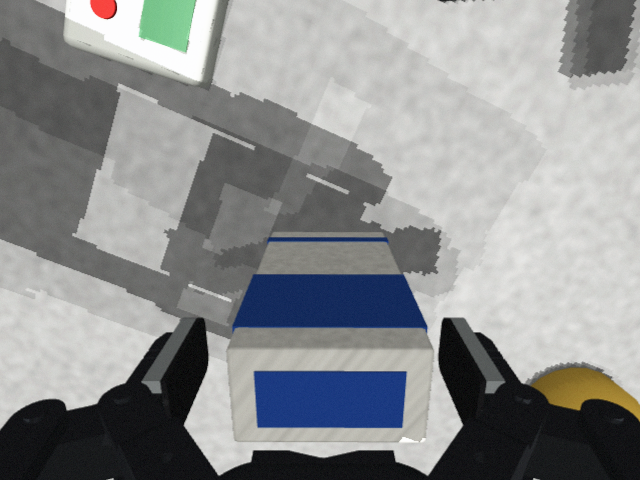

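View pics/s2.png

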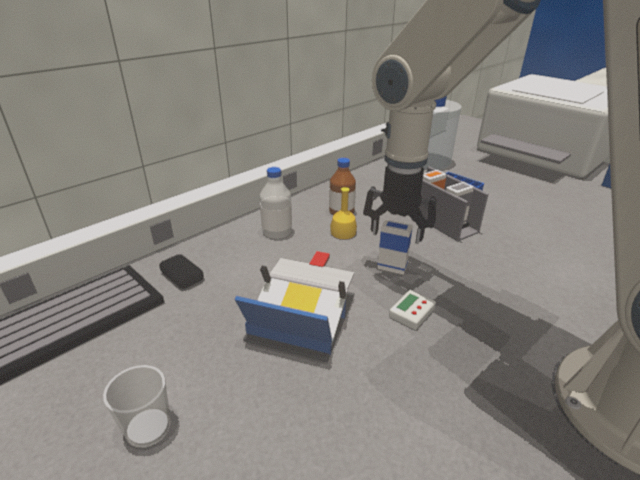

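The carton sits squarely between the fingers (231–434 against the pads at 206 and 440). Closing now.

step_arm([
  {"translation": [0, 0, 0], "rot": [0, 0, 0]},
  {"translation": [0, 0, 0], "rot": [0, 0, 0]},
  {"translation": [0, 0, 0], "rot": [0, 0, 0]},
  {"translation": [0, 0, 0], "rot": [0, 0, 0]},
  {"translation": [0, 0, 0], "rot": [0, 0, 0]},
  {"translation": [0, 0, 0], "rot": [0, 0, 0]},
], grip=255, squeeze=40)

```text
clock: 3.05
eef_pos: [498.8, -21.6, 241.7]
tcp_rot: [3.14, 0.001, 1.981]
contact_force: [-1.2, -1.2, 6.1]
opening: 0.697
```

```bash
python3 -c "
from h import *
st();grab('wrist','w3.png')
p,r=pose()
go(p+[0,0,80],[np.pi,0,1.98])
# offset of TCP in rack when carton at x=-17: grasp axis 85+155
"
```

```text
t 3.05 pos [498.8 -21.6 241.7] rot [3.140e+00 1.000e-03 1.981e+00] F [-1.2 -1.2  6.1] T [-0.31  0.23 -0.09] op 0.697 q [-0.05  0.39  2.03 -0.    0.72 -0.46]
[-0.01, 0.01, -8.0] [0.001, 0.001, 0.001]
```

View pics/w3.png

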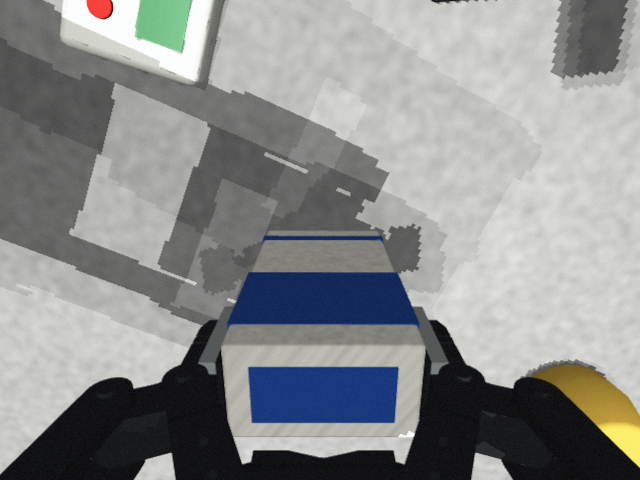

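Blue is gripped at opening 0.70. I'll lift it first, then work out the rack approach.

step_arm([
  {"translation": [0, 0, -2], "rot": [0, 0, 0]},
  {"translation": [0, 0, -5], "rot": [0, 0, 0]},
  {"translation": [0, 0, -9], "rot": [0, 0, 0]},
  {"translation": [0, 0, -12], "rot": [0, 0, 0]},
  {"translation": [0, 0, -12], "rot": [0, 0, 0]},
])

```text
clock: 3.72
eef_pos: [499.1, -21.4, 363.2]
tcp_rot: [3.137, 0.002, 1.981]
contact_force: [1.0, -0.1, -1.7]
opening: 0.697
```

```bash
python3 -c "
from h import *
st();f=grab('wrist','w4.png')
p,r=pose()
c=p+r.apply([0,0,241.7]);print(c)
# fit carton in tool frame: ox,oy,oz, rotation small
A=lambda sx,sy,z:[17*sx,30*sy,z]
K=np.array([A(1,-1,110),A(1,1,110),A(-1,1,110),A(-1,-1,110)],float); K[:,1]*=-1
print(proj(f,T(c[0],c[1],1.98,K,c[2])))
print('pre-rack', bed(-30,0,300))
go(bed(-30,0,241+50),[np.pi,.38,2.04])
"
```

```text
t 3.73 pos [499.1 -21.4 363.2] rot [3.137e+00 2.000e-03 1.981e+00] F [ 1.  -0.1 -1.7] T [0.03 0.03 0.02] op 0.697 q [-0.05  0.2   1.94 -0.    0.99 -0.46]
[499.01211101 -21.41016714 119.82384294]
[[218.07107063 342.7589452 ]
 [425.61763372 342.45503931]
 [416.65832474 435.0232184 ]
 [226.92819752 435.5138012 ]]
pre-rack [452.08118203 363.6013003  316.72700476]
[36.83, 11.11, 5.3] [-0.009, -0.379, -0.059]
```

View pics/w4.png

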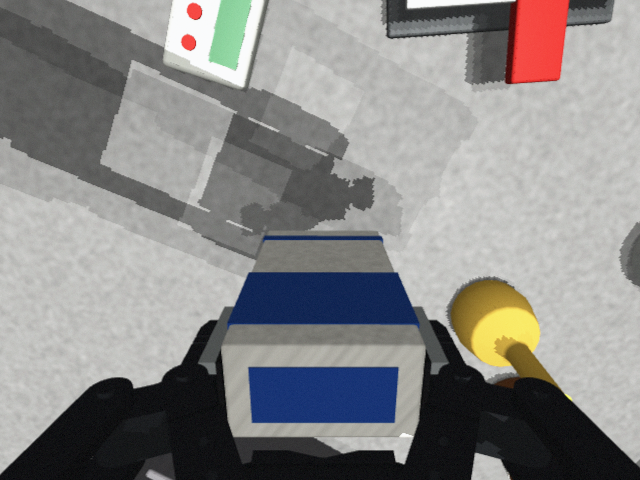

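The carton shows at (222–425, 345–437), within about 1 mm of centred in the tool. Moving to the tilted pre-rack pose.

step_arm([
  {"translation": [36.8, 11.1, 4.3], "rot": [-0.009, -0.379, -0.059]},
  {"translation": [36.8, 11.1, 4.3], "rot": [-0.009, -0.379, -0.059]},
  {"translation": [36.8, 11.1, 4.3], "rot": [-0.009, -0.379, -0.059]},
  {"translation": [36.8, 11.1, 4.3], "rot": [-0.009, -0.379, -0.059]},
  {"translation": [36.8, 11.1, 4.3], "rot": [-0.009, -0.379, -0.059]},
  {"translation": [36.8, 11.1, 4.3], "rot": [-0.009, -0.379, -0.059]},
  {"translation": [36.8, 11.1, 4.3], "rot": [-0.009, -0.379, -0.059]},
  {"translation": [36.8, 11.1, 4.3], "rot": [-0.009, -0.379, -0.059]},
])

```text
clock: 4.78
eef_pos: [452.9, 361.0, 316.1]
tcp_rot: [-3.137, 0.38, 2.044]
contact_force: [0.2, -0.8, -1.1]
opening: 0.698
```

```bash
python3 -c "
from h import *
st();f=grab('wrist','w5.png')
go(bed(-30,0,301),[np.pi,.38,2.04])
for q in [(0,-33,0),(0,33,0),(0,-80,0),(0,80,0),(0,-80,90),(0,80,90)]: print(q,proj(f,bed(*q)).round(1))
"
```

```text
t 4.78 pos [452.9 361.  316.1] rot [-3.137  0.38   2.044] F [ 0.2 -0.8 -1.1] T [0.24 0.15 0.01] op 0.698 q [ 0.77  0.42  1.78 -0.41  1.1   0.52]
[0.35, 0.08, -0.27] [-0.004, 0.0, 0.003]
(0, -33, 0) [[375.6 182.3]]
(0, 33, 0) [[275.9 181.8]]
(0, -80, 0) [[446.7 182.6]]
(0, 80, 0) [[204.9 181.4]]
(0, -80, 90) [[503.3 221.3]]
(0, 80, 90) [[149.9 219.6]]
```

View pics/w5.png

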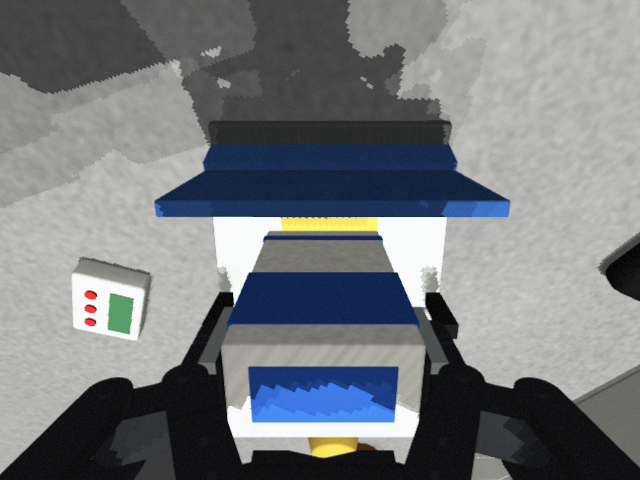

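The wrist view shows the rack's inner top edge at row 216, columns 155–509. That is about 2.5 mm toward −y and 2 mm deeper than my model. I'll shift the target and descend.

```bash
sed -i 's/^BO=.*/BO=np.array([489.8,289.2,27.])+R.from_euler("z",2.04).apply([1.9,-2.4,0])/' h.py; python3 -c "
from h import *
st()
go(bed(-24,0,247),[np.pi,.38,2.04])
"
```

```text
t 4.83 pos [453.1 359.8 316.5] rot [-3.137  0.38   2.043] F [-0.5 -0.4 -1.8] T [0.23 0.12 0.03] op 0.701 q [ 0.77  0.42  1.78 -0.41  1.1   0.52]Traceback (most recent call last):
  File "<string>", line 4, in <module>
    go(bed(-24,0,247),[np.pi,.38,2.04])
       ~~~^^^^^^^^^^^
  File "h.py", line 28, in bed
    return R.from_euler('z',BY).apply(BR.apply([x,y,z]))+BO
                            ^^
NameError: name 'BY' is not defined. Did you mean: 'BR'?
```

```bash
sed -i 's/^\(BO=.*\)/\1; BY=2.04/' h.py; python3 -c "
from h import *
go(bed(-24,0,247),[np.pi,.38,2.04])
"
```

```text
[1.13, 0.34, 5.06] [-0.004, 0.0, 0.003]
```

step_arm([
  {"translation": [1.1, 0.3, 1.5], "rot": [-0.004, 0, 0]},
  {"translation": [1.1, 0.3, 3], "rot": [-0.004, 0, 0]},
  {"translation": [1.1, 0.3, 4], "rot": [-0.004, 0, 0]},
  {"translation": [1.1, 0.3, 4.7], "rot": [-0.004, 0, 0]},
  {"translation": [1.1, 0.3, 5], "rot": [-0.004, 0, 0]},
  {"translation": [1.1, 0.3, 5], "rot": [-0.004, 0, 0]},
])

```text
clock: 5.58
eef_pos: [460.0, 354.2, 267.1]
tcp_rot: [3.14, 0.379, 2.041]
contact_force: [-0.7, 0.7, -1.6]
opening: 0.694
```

```bash
python3 -c "
from h import *
st()
go(bed(-24,0,242),[np.pi,.38,2.04])
f=grab('wrist','w6.png');f=grab('side','s6.png')
"
```

```text
t 5.58 pos [460.  354.2 267.1] rot [3.14  0.379 2.041] F [-0.7  0.7 -1.6] T [ 0.27  0.08 -0.04] op 0.694 q [ 0.76  0.48  1.81 -0.44  1.    0.55]
[0.05, -0.04, 0.68] [0.002, -0.001, 0.001]
```

View pics/w6.png

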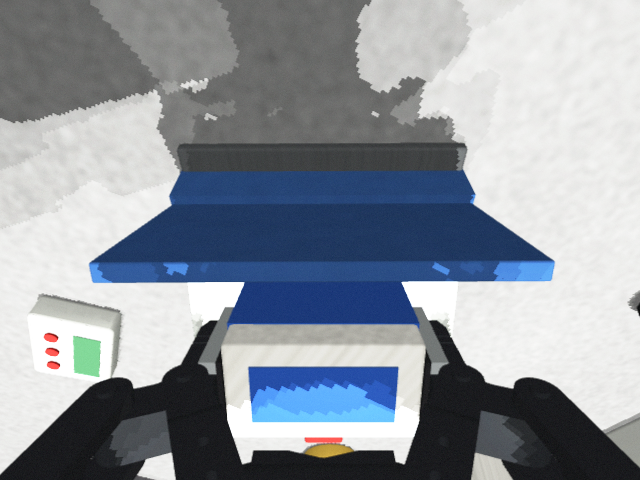

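View pics/s6.png

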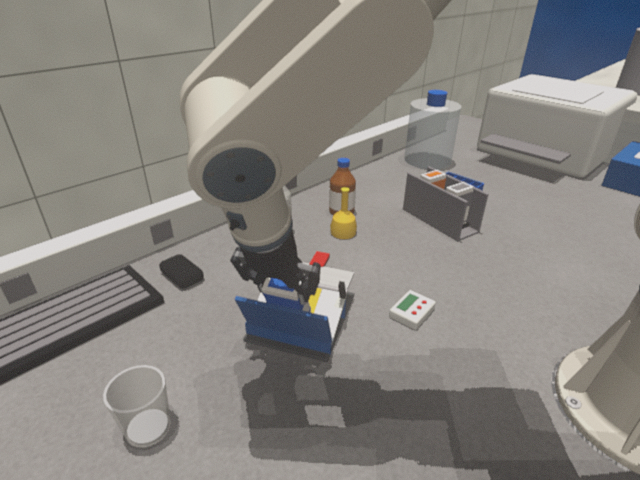

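The backstop is centred at column 322 and the carton at 323, so they line up. Lowering slowly.

step_arm([
  {"translation": [0, 0, 0.15], "rot": [0, 0, 0]},
  {"translation": [0, 0, 0.3], "rot": [0, 0, 0]},
  {"translation": [0, 0, 0.4], "rot": [0, 0, 0]},
  {"translation": [0, 0, 0.45], "rot": [0, 0, 0]},
  {"translation": [0, 0, 0.45], "rot": [0, 0, 0]},
])

```text
clock: 6.3
eef_pos: [460.6, 352.7, 262.9]
tcp_rot: [3.14, 0.379, 2.041]
contact_force: [-0.3, 0.0, -1.7]
opening: 0.697
```

```bash
python3 -c "
from h import *
st()
"
```

```text
t 6.3 pos [460.6 352.7 262.9] rot [3.14  0.379 2.041] F [-0.3  0.  -1.7] T [0.28 0.12 0.03] op 0.697 q [ 0.75  0.49  1.82 -0.44  0.99  0.56]
```

step_arm([
  {"translation": [0, 0, 0.1], "rot": [0, 0, 0]},
  {"translation": [0, 0, 0.2], "rot": [0, 0, 0]},
  {"translation": [0, 0, 0.3], "rot": [0, 0, 0]},
  {"translation": [0, 0, 0.3], "rot": [0, 0, 0]},
])

```text
clock: 6.8
eef_pos: [461.1, 351.8, 260.1]
tcp_rot: [3.14, 0.379, 2.041]
contact_force: [-0.1, 0.1, -2.4]
opening: 0.69
```

```bash
python3 -c "
from h import *
st()
"
```

```text
t 6.8 pos [461.1 351.8 260.1] rot [3.14  0.379 2.041] F [-0.1  0.1 -2.4] T [ 0.24  0.11 -0.01] op 0.69 q [ 0.75  0.49  1.82 -0.44  0.99  0.56]
```

step_arm([
  {"translation": [0, 0, 0.1], "rot": [0, 0, 0]},
  {"translation": [0, 0, 0.2], "rot": [0, 0, 0]},
  {"translation": [0, 0, 0.2], "rot": [0, 0, 0]},
])

```text
clock: 7.18
eef_pos: [461.1, 351.7, 260.0]
tcp_rot: [3.139, 0.379, 2.04]
contact_force: [-10.0, 3.9, 16.7]
opening: 0.698
```

```bash
cat >> h.py <<'E'
def bb(p=None):
    p=pose()[0] if p is None else p
    return BR.inv().apply(R.from_euler('z',-BY).apply(p-BO)).round(1)
E
python3 -c "
from h import *
st();print(bb())
"
```

```text
t 7.17 pos [461.1 351.7 260. ] rot [3.139 0.379 2.04 ] F [-10.    3.9  16.7] T [-0.43  1.2  -0.44] op 0.698 q [ 0.75  0.49  1.82 -0.44  0.99  0.56]
[-24.3  -0.3 241.2]
```

The carton touches the floor. I'll ease off slightly and slide it to the backstop.

step_arm([
  {"translation": [0.1, 0, -0.15], "rot": [0, 0, 0]},
  {"translation": [0.25, 0, -0.15], "rot": [0, 0, 0]},
  {"translation": [0.4, 0, -0.15], "rot": [0, 0, 0]},
  {"translation": [0.5, 0, -0.15], "rot": [0, 0, 0]},
  {"translation": [0.5, 0, -0.15], "rot": [0, 0, 0]},
])

```text
clock: 7.8
eef_pos: [459.5, 355.8, 258.3]
tcp_rot: [3.139, 0.38, 2.041]
contact_force: [-1.0, 0.7, 5.3]
opening: 0.697
```

```bash
python3 -c "
from h import *
st();print(bb())
"
```

```text
t 7.8 pos [459.5 355.8 258.3] rot [3.139 0.38  2.041] F [-1.   0.7  5.3] T [-0.33 -0.04 -0.09] op 0.697 q [ 0.76  0.5   1.82 -0.44  0.99  0.57]
[-19.7  -0.6 241.2]
```

step_arm([
  {"translation": [0.1, 0, 0], "rot": [0, 0, 0]},
  {"translation": [0.2, 0, 0], "rot": [0, 0, 0]},
  {"translation": [0.3, 0, 0], "rot": [0, 0, 0]},
  {"translation": [0.3, 0, 0], "rot": [0, 0, 0]},
])

```text
clock: 8.3
eef_pos: [458.5, 357.8, 257.4]
tcp_rot: [3.14, 0.381, 2.042]
contact_force: [1.6, -4.2, 8.9]
opening: 0.697
```

```bash
python3 -c "
from h import *
st();print(bb())
"
```

```text
t 8.3 pos [458.5 357.8 257.4] rot [3.14  0.381 2.042] F [ 1.6 -4.2  8.9] T [-0.91 -0.51  0.17] op 0.697 q [ 0.76  0.5   1.81 -0.44  0.99  0.57]
[-17.3  -0.7 241.2]
```

step_arm([
  {"translation": [0.1, 0, 0], "rot": [0, 0, 0]},
  {"translation": [0.15, 0, 0], "rot": [0, 0, 0]},
  {"translation": [0.15, 0, 0], "rot": [0, 0, 0]},
])

```text
clock: 8.68
eef_pos: [458.4, 358.2, 257.3]
tcp_rot: [3.14, 0.384, 2.042]
contact_force: [4.5, -10.9, 11.9]
opening: 0.696
```

```bash
python3 -c "
from h import *
st();print(bb());grab('wrist','w7.png');grab('top','t7.png')
"
```

```text
t 8.68 pos [458.4 358.2 257.3] rot [3.14  0.384 2.042] F [  4.5 -10.9  11.9] T [-1.74 -0.93  0.48] op 0.696 q [ 0.77  0.5   1.81 -0.44  0.99  0.57]
[-16.8  -0.8 241.2]
```

View pics/w7.png

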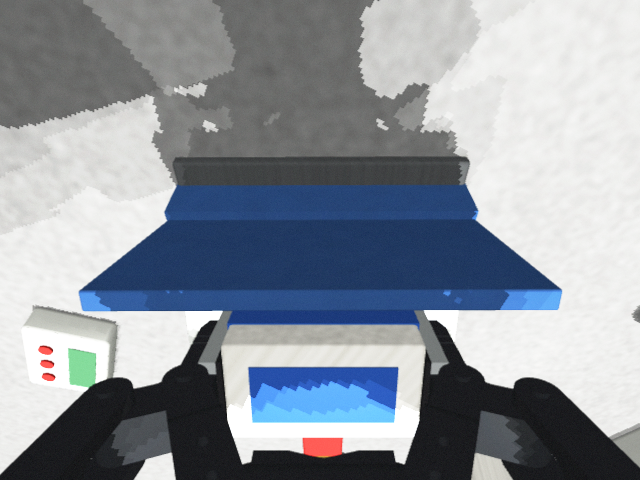

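Blue is against the backstop, with about 12 N of push. Releasing.

step_arm([
  {"translation": [0, 0, 0], "rot": [0, 0, 0]},
  {"translation": [0, 0, 0], "rot": [0, 0, 0]},
  {"translation": [0, 0, 0], "rot": [0, 0, 0]},
  {"translation": [0, 0, 0], "rot": [0, 0, 0]},
  {"translation": [0, 0, 0], "rot": [0, 0, 0]},
], grip=0)

```text
clock: 9.4
eef_pos: [457.1, 359.6, 256.1]
tcp_rot: [3.14, 0.379, 2.041]
contact_force: [-0.2, 0.5, -0.0]
opening: 1.0
```

```bash
python3 -c "
from h import *
st();print(bb());grab('wrist','w8.png')
"
```

```text
t 9.4 pos [457.1 359.6 256.1] rot [3.14  0.379 2.041] F [-0.2  0.5 -0. ] T [ 0.1   0.14 -0.01] op 1.0 q [ 0.77  0.5   1.81 -0.44  0.99  0.57]
[-14.7  -0.3 240.8]
```

View pics/w8.png

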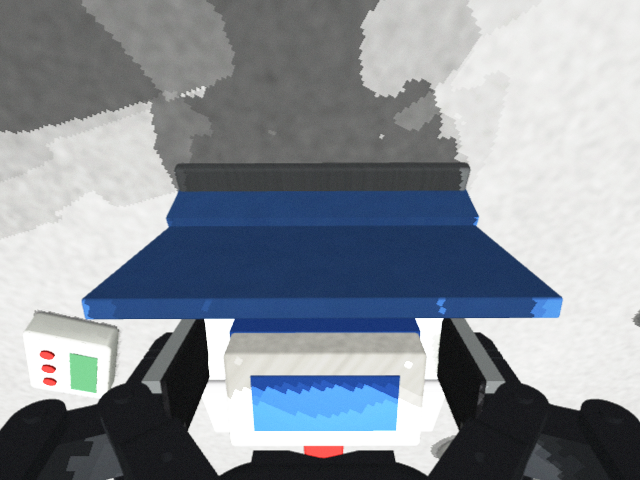

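Blue stays flat on the backstop, with its top at (226–424, 345) and fingers clear. Retreating along the tool axis.

step_arm([
  {"translation": [0, 0, -3], "rot": [0, 0, 0]},
  {"translation": [0, 0, -8], "rot": [0, 0, 0]},
  {"translation": [0, 0, -12], "rot": [0, 0, 0]},
  {"translation": [0, 0, -12], "rot": [0, 0, 0]},
])

```text
clock: 9.95
eef_pos: [437.1, 400.4, 370.8]
tcp_rot: [3.134, 0.377, 2.04]
contact_force: [0.0, 0.3, 0.7]
opening: 1.003
```

```bash
python3 -c "
from h import *
st()
go([582,-296,375],[np.pi,0,1.374])
"
```

```text
t 9.95 pos [437.1 400.4 370.8] rot [3.134 0.377 2.04 ] F [0.  0.3 0.7] T [ 0.17  0.1  -0.02] op 1.003 q [ 0.84  0.38  1.71 -0.38  1.22  0.53]
[-64.0, -18.76, 24.75] [0.133, 0.36, 0.659]
```

step_arm([
  {"translation": [-64, -18.8, 24.7], "rot": [0.133, 0.36, 0.659]},
  {"translation": [-64, -18.8, 24.7], "rot": [0.133, 0.36, 0.659]},
  {"translation": [-64, -18.8, 24.7], "rot": [0.133, 0.36, 0.659]},
  {"translation": [-64, -18.8, 24.7], "rot": [0.133, 0.36, 0.659]},
  {"translation": [-64, -18.8, 24.7], "rot": [0.133, 0.36, 0.659]},
  {"translation": [-64, -18.8, 24.7], "rot": [0.133, 0.36, 0.659]},
  {"translation": [-64, -18.8, 24.7], "rot": [0.133, 0.36, 0.659]},
  {"translation": [-64, -18.8, 24.7], "rot": [0.133, 0.36, 0.659]},
])

```text
clock: 10.95
eef_pos: [537.4, -93.1, 371.6]
tcp_rot: [-3.137, 0.006, 1.372]
contact_force: [0.7, 0.8, 0.1]
opening: 1.002
```

```bash
python3 -c "
from h import *
st()
go([582,-296,375],[np.pi,0,1.374])
"
```

```text
t 10.95 pos [537.4 -93.1 371.6] rot [-3.137  0.006  1.372] F [0.7 0.8 0.1] T [-0.02 -0.02 -0.01] op 1.002 q [-0.17  0.27  1.84 -0.01  1.04  0.03]
[-19.02, 8.37, -0.27] [-0.005, 0.006, -0.002]
```

step_arm([
  {"translation": [-18.6, 8.2, -0.3], "rot": [0, 0, 0]},
  {"translation": [-18.6, 8.2, -0.3], "rot": [0, 0, 0]},
  {"translation": [-18.6, 8.2, -0.3], "rot": [0, 0, 0]},
  {"translation": [-18.6, 8.2, -0.3], "rot": [0, 0, 0]},
  {"translation": [-18.6, 8.2, -0.3], "rot": [0, 0, 0]},
  {"translation": [-18.6, 8.2, -0.3], "rot": [0, 0, 0]},
])

```text
clock: 11.7
eef_pos: [581.3, -287.8, 375.7]
tcp_rot: [-3.137, 0.005, 1.374]
contact_force: [-0.6, -0.4, 0.6]
opening: 0.998
```

```bash
python3 -c "
from h import *
st()
f=grab('wrist','w9.png'); grab('top','t9.png')
K=[[a,b,116] for a,b in [(17,30),(17,-30),(-17,-30),(-17,30)]]
print(proj(f,T(582,-296,-.197,K)).round(1).tolist())
print(proj(f,T(495,-279,-.197,K)).round(1).tolist())
"
```

```text
t 11.7 pos [ 581.3 -287.8  375.7] rot [-3.137  0.005  1.374] F [-0.6 -0.4  0.6] T [0.05 0.06 0.01] op 0.998 q [-0.46  0.42  1.61 -0.01  1.12 -0.26]
[[359.8, 209.2], [356.9, 302.0], [302.5, 301.9], [300.9, 209.1]]
[[206.4, 209.5], [215.4, 302.1], [161.2, 302.0], [147.8, 209.4]]
```

View pics/w9.png

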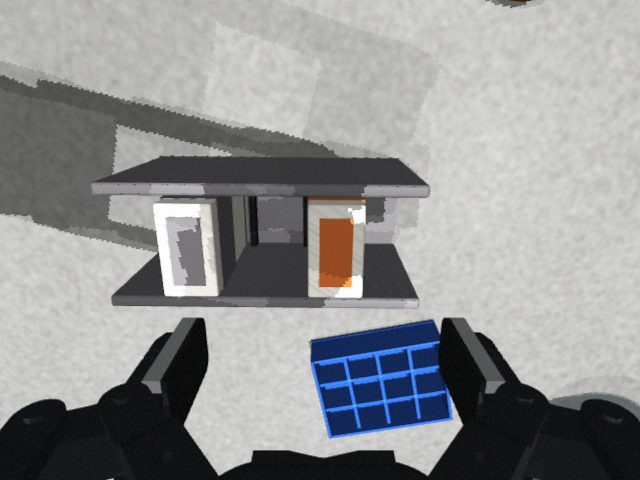

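View pics/t9.png

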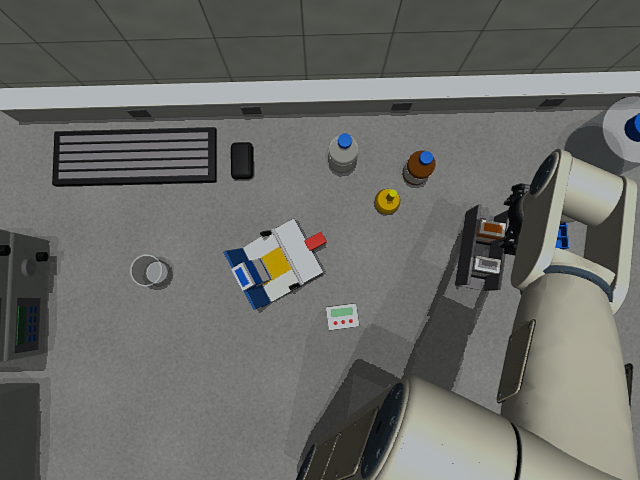

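The wrist view shows orange's top at columns 308–363, rows 201–297. That puts it about 3.5 mm in x and 4 mm in y beyond my estimate. Blue still sits fine in the rack. Going down with fingers partly closed.

```bash
python3 -c "
from h import *
go([585.5,-292.5,300],[np.pi,0,1.374])
go([585.5,-292.5,243],[np.pi,0,1.374])
"
```

```text
[-0.37, 0.51, 7.63] [-0.004, 0.005, 0.001]
[-0.34, 0.53, 13.33] [-0.004, 0.005, 0.001]
```

step_arm([
  {"translation": [-0.4, 0.5, 2.5], "rot": [-0.004, 0.005, 0]},
  {"translation": [-0.4, 0.5, 5.5], "rot": [-0.004, 0.005, 0]},
  {"translation": [-0.4, 0.5, 7], "rot": [-0.004, 0.005, 0]},
  {"translation": [-0.4, 0.5, 7.5], "rot": [-0.004, 0.005, 0]},
], grip=60)

```text
clock: 12.3
eef_pos: [585.4, -293.7, 300.8]
tcp_rot: [-3.141, 0.0, 1.374]
contact_force: [-0.4, 0.1, -0.1]
opening: 0.766
```

```bash
python3 -c "
from h import *
st()
f=grab('wrist','w10.png')
go([585.5,-292.5,243],[np.pi,0,1.374])
"
```

```text
t 12.3 pos [ 585.4 -293.7  300.8] rot [-3.141  0.     1.374] F [-0.4  0.1 -0.1] T [0.02 0.   0.  ] op 0.766 q [-0.47  0.5   1.65 -0.    0.99 -0.27]
[0.14, -0.03, 5.79] [-0.0, 0.0, -0.0]
```

View pics/w10.png

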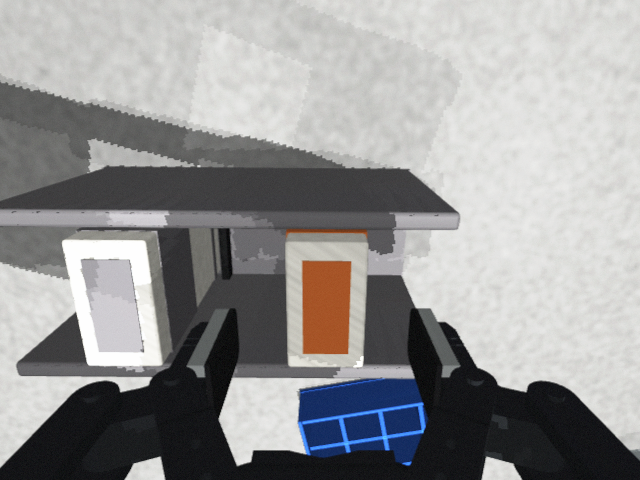

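step_arm([
  {"translation": [0.1, 0.1, 2], "rot": [0, 0, 0]},
  {"translation": [0.1, 0.1, 4], "rot": [0, 0, 0]},
  {"translation": [0.1, 0.1, 5.4], "rot": [0, 0, 0]},
  {"translation": [0.1, 0.1, 5.8], "rot": [0, 0, 0]},
  {"translation": [0.1, 0.1, 5.8], "rot": [0, 0, 0]},
])

```text
clock: 12.98
eef_pos: [586.7, -293.8, 243.1]
tcp_rot: [3.141, 0.0, 1.373]
contact_force: [0.0, 0.4, 0.8]
opening: 0.763
```

```bash
python3 -c "
from h import *
st()
f=grab('wrist','w11.png')
"
```

```text
t 12.97 pos [ 586.7 -293.8  243.1] rot [3.141 0.    1.373] F [0.  0.4 0.8] T [ 0.03 -0.01 -0.04] op 0.763 q [-0.47  0.58  1.68 -0.    0.89 -0.27]
```

View pics/w11.png

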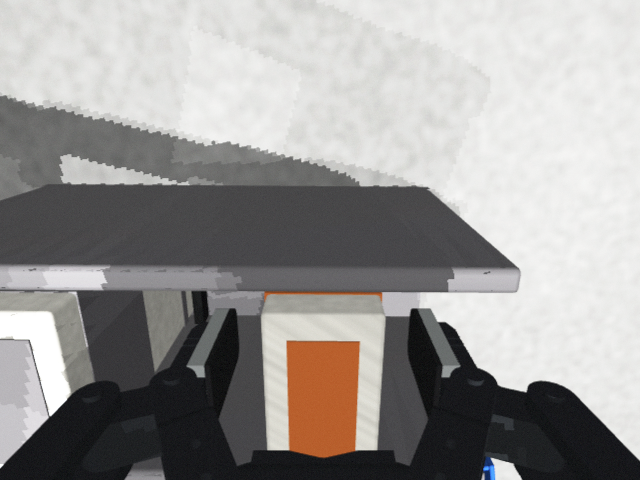

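Orange is centred between the pads (262–385). Closing.

step_arm([
  {"translation": [0, 0, 0], "rot": [0, 0, 0]},
  {"translation": [0, 0, 0], "rot": [0, 0, 0]},
  {"translation": [0, 0, 0], "rot": [0, 0, 0]},
  {"translation": [0, 0, 0], "rot": [0, 0, 0]},
  {"translation": [0, 0, 0], "rot": [0, 0, 0]},
], grip=255)

```text
clock: 13.65
eef_pos: [586.9, -293.8, 244.1]
tcp_rot: [3.14, 0.001, 1.373]
contact_force: [-1.0, 0.9, 6.3]
opening: 0.392
```

step_arm([
  {"translation": [0, 0, -1], "rot": [0, 0, 0]},
  {"translation": [0, 0, -3], "rot": [0, 0, 0]},
  {"translation": [0, 0, -6], "rot": [0, 0, 0]},
  {"translation": [0, 0, -10], "rot": [0, 0, 0]},
  {"translation": [0, 0, -14], "rot": [0, 0, 0]},
  {"translation": [0, 0, -16], "rot": [0, 0, 0]},
  {"translation": [0, 0, -16], "rot": [0, 0, 0]},
])

```text
clock: 14.52
eef_pos: [586.8, -293.7, 405.1]
tcp_rot: [3.138, 0.001, 1.373]
contact_force: [-0.5, -0.5, -3.1]
opening: 0.392
```

```bash
python3 -c "
from h import *
st()
f=grab('wrist','w12.png')
f=grab('side','s12.png')
"
```

```text
t 14.53 pos [ 586.8 -293.7  405.1] rot [3.138e+00 1.000e-03 1.373e+00] F [-0.5 -0.5 -3.1] T [-0.01  0.02 -0.03] op 0.392 q [-0.47  0.4   1.56 -0.    1.17 -0.27]
```

View pics/w12.png

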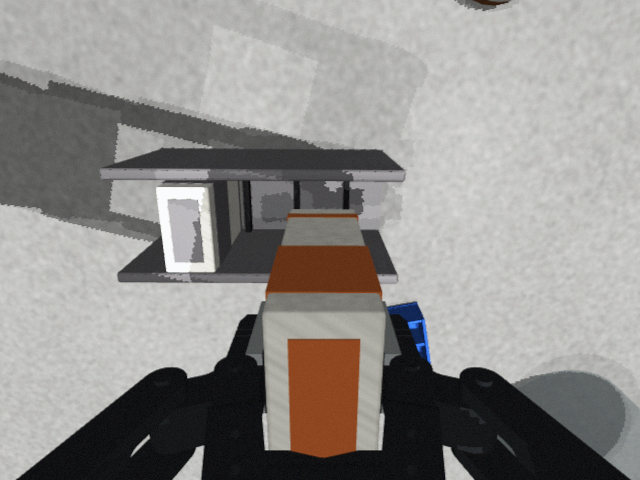

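View pics/s12.png

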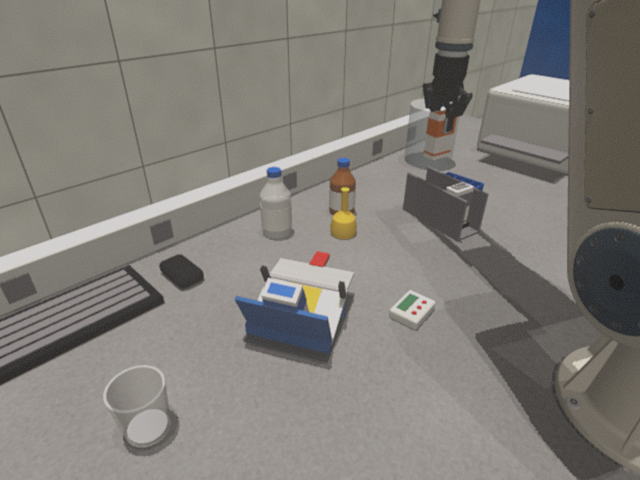

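Orange is out and upright, and grey is still in its bay at (186,225). Moving it to a clear spot by (500,-80).

```bash
python3 -c "
from h import *
go([500,-80,385],[np.pi,0,0.45])
"
```

```text
[19.23, -12.64, 1.72] [-0.001, 0.001, 0.923]
```

step_arm([
  {"translation": [19.2, -12.6, 1.7], "rot": [0, 0, 0.923]},
  {"translation": [19.2, -12.6, 1.7], "rot": [0, 0, 0.923]},
  {"translation": [19.2, -12.6, 1.7], "rot": [0, 0, 0.923]},
  {"translation": [19.2, -12.6, 1.7], "rot": [0, 0, 0.923]},
  {"translation": [19.2, -12.6, 1.7], "rot": [0, 0, 0.923]},
  {"translation": [19.2, -12.6, 1.7], "rot": [0, 0, 0.923]},
  {"translation": [19.2, -12.6, 1.7], "rot": [0, 0, 0.923]},
])

```text
clock: 15.5
eef_pos: [500.8, -80.9, 385.4]
tcp_rot: [3.141, 0.001, 0.453]
contact_force: [-0.2, 0.4, -2.6]
opening: 0.399
```

```bash
python3 -c "
from h import *
st()
go([500,-80,245],[np.pi,0,0.45])
"
```

```text
t 15.5 pos [500.8 -80.9 385.4] rot [3.141e+00 1.000e-03 4.530e-01] F [-0.2  0.4 -2.6] T [-0.02 -0.   -0.04] op 0.399 q [-0.16  0.19  1.9  -0.    1.05  0.95]
[-0.02, -0.12, 14.04] [0.0, 0.001, 0.003]
```

step_arm([
  {"translation": [0, 0, 3], "rot": [0, 0, 0]},
  {"translation": [0, 0, 7], "rot": [0, 0, 0]},
  {"translation": [0, 0, 11], "rot": [0, 0, 0]},
  {"translation": [0, 0, 13.5], "rot": [0, 0, 0]},
  {"translation": [0, 0, 14], "rot": [0, 0, 0]},
  {"translation": [0, 0, 14], "rot": [0, 0, 0]},
])

```text
clock: 16.25
eef_pos: [501.2, -81.0, 246.4]
tcp_rot: [3.141, -0.0, 0.451]
contact_force: [0.6, -0.3, -1.6]
opening: 0.395
```

step_arm([
  {"translation": [0, 0, 0.2], "rot": [0, 0, 0]},
  {"translation": [0, 0, 0.4], "rot": [0, 0, 0]},
  {"translation": [0, 0, 0.5], "rot": [0, 0, 0]},
  {"translation": [0, 0, 0.6], "rot": [0, 0, 0]},
  {"translation": [0, 0, 0.6], "rot": [0, 0, 0]},
])

```text
clock: 16.88
eef_pos: [500.9, -80.7, 240.2]
tcp_rot: [3.141, -0.0, 0.45]
contact_force: [-0.8, -0.4, -2.0]
opening: 0.393
```

step_arm([
  {"translation": [0, 0, 0.1], "rot": [0, 0, 0]},
  {"translation": [0, 0, 0.2], "rot": [0, 0, 0]},
  {"translation": [0, 0, 0.25], "rot": [0, 0, 0]},
  {"translation": [0, 0, 0.25], "rot": [0, 0, 0]},
])

```text
clock: 17.38
eef_pos: [500.9, -80.7, 238.1]
tcp_rot: [3.141, -0.0, 0.45]
contact_force: [-2.2, -0.6, 4.8]
opening: 0.394
```

It touches the bench, with Fz changing by +7 N. Letting go.

step_arm([
  {"translation": [0, 0, 0], "rot": [0, 0, 0]},
  {"translation": [0, 0, 0], "rot": [0, 0, 0]},
  {"translation": [0, 0, 0], "rot": [0, 0, 0]},
  {"translation": [0, 0, 0], "rot": [0, 0, 0]},
  {"translation": [0, 0, 0], "rot": [0, 0, 0]},
  {"translation": [0, 0, 0], "rot": [0, 0, 0]},
], grip=0)

```text
clock: 18.12
eef_pos: [500.9, -80.7, 237.7]
tcp_rot: [3.141, -0.0, 0.45]
contact_force: [-0.3, -0.2, -0.3]
opening: 1.002
```

```bash
python3 -c "
from h import *
st()
f=grab('wrist','w13.png')
"
```

```text
t 18.12 pos [500.9 -80.7 237.7] rot [ 3.141 -0.     0.45 ] F [-0.3 -0.2 -0.3] T [0.02 0.01 0.  ] op 1.002 q [-0.16  0.4   2.01 -0.    0.72  0.96]
```

View pics/w13.png

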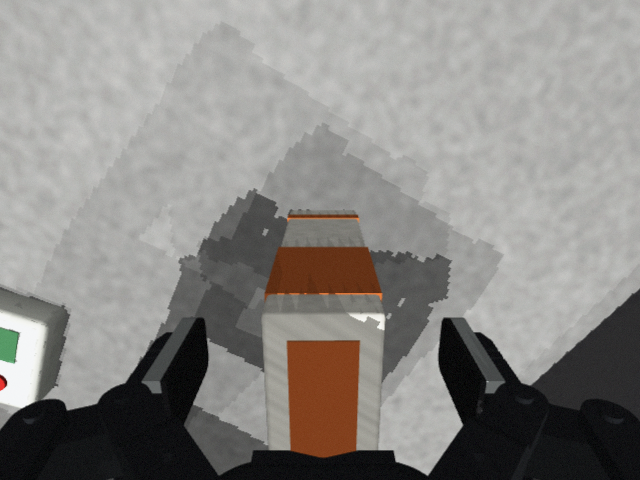

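Orange stands upright and free (264–383). Lifting off, turning 90° and looking.

step_arm([
  {"translation": [0, 0, -4], "rot": [0, 0, 0]},
  {"translation": [0, 0, -9], "rot": [0, 0, 0]},
  {"translation": [0, 0, -10], "rot": [0, 0, -0.18]},
  {"translation": [0, 0, -10], "rot": [0, 0, -0.36]},
  {"translation": [0, 0, -10], "rot": [0, 0, -0.54]},
  {"translation": [0, 0, -10], "rot": [0, 0, -0.72]},
  {"translation": [0, 0, -10], "rot": [0, 0, -0.9]},
  {"translation": [0, 0, -10], "rot": [0, 0, -1.08]},
])

```text
clock: 19.18
eef_pos: [500.7, -80.6, 337.7]
tcp_rot: [3.141, 0.001, 1.536]
contact_force: [0.2, 0.3, 0.7]
opening: 0.998
```

step_arm([
  {"translation": [0, 0, 0], "rot": [0, 0, -0.18]},
  {"translation": [0, 0, 0], "rot": [0, 0, -0.36]},
  {"translation": [0, 0, 0], "rot": [0, 0, -0.49]},
  {"translation": [0, 0, 0], "rot": [0, 0, -0.49]},
  {"translation": [0, 0, 0], "rot": [0, 0, -0.49]},
])

```text
clock: 19.8
eef_pos: [500.8, -80.6, 337.7]
tcp_rot: [3.141, 0.001, 2.017]
contact_force: [-0.3, 0.0, 0.1]
opening: 1.003
```

```bash
python3 -c "
from h import *
st()
f=grab('wrist','w14.png')
p,r=pose()
K=[[a,b,110] for a,b in [(17,30),(17,-30),(-17,-30),(-17,30)]]
print(proj(f,T(500.9,-80.7,.45+np.pi/2,K)).round(1).tolist())
go([500.9,-80.7,240],[np.pi,0,.45+np.pi/2])
"
```

```text
t 19.8 pos [500.8 -80.6 337.7] rot [3.141e+00 1.000e-03 2.017e+00] F [-0.3  0.   0.1] T [ 0.   -0.04 -0.01] op 1.003 q [-0.16  0.25  1.95 -0.    0.94 -0.61]
[[264.5, 238.1], [382.5, 237.7], [379.7, 297.8], [267.6, 298.1]]
[-0.0, 0.0, 9.77] [0.0, 0.001, -0.003]
```

View pics/w14.png

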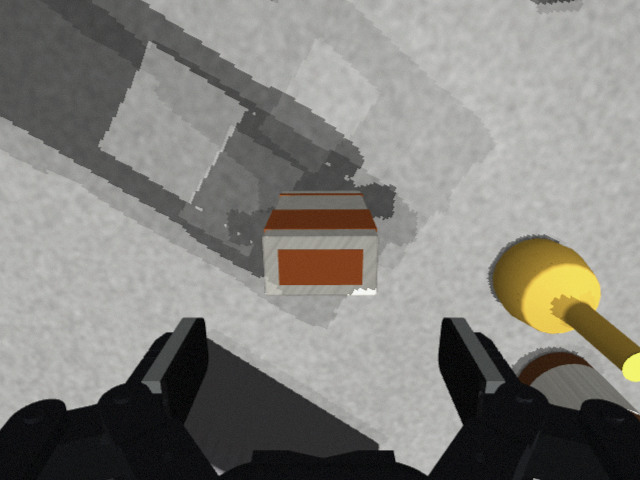

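Orange's top is at (264–378, 235–294), within 2 mm of the prediction. Descending.

step_arm([
  {"translation": [0.1, 0, 3], "rot": [0, 0, 0]},
  {"translation": [0.1, 0, 6.5], "rot": [0, 0, 0]},
  {"translation": [0.1, 0, 9], "rot": [0, 0, 0]},
  {"translation": [0.1, 0, 9.8], "rot": [0, 0, 0]},
  {"translation": [0.1, 0, 9.8], "rot": [0, 0, 0]},
])

```text
clock: 20.48
eef_pos: [500.5, -79.8, 239.7]
tcp_rot: [-3.141, 0.001, 2.019]
contact_force: [0.6, 0.2, 0.8]
opening: 1.002
```

step_arm([
  {"translation": [0, 0, 0], "rot": [0, 0, 0]},
  {"translation": [0, 0, 0], "rot": [0, 0, 0]},
  {"translation": [0, 0, 0], "rot": [0, 0, 0]},
  {"translation": [0, 0, 0], "rot": [0, 0, 0]},
  {"translation": [0, 0, 0], "rot": [0, 0, 0]},
  {"translation": [0, 0, 0], "rot": [0, 0, 0]},
], grip=255)

```text
clock: 21.22
eef_pos: [500.7, -79.9, 240.8]
tcp_rot: [3.14, 0.002, 2.02]
contact_force: [-2.6, -1.5, 7.3]
opening: 0.694
```

```bash
python3 -c "
from h import *
st()
f=grab('wrist','w15.png')
"
```

```text
t 21.23 pos [500.7 -79.9 240.8] rot [3.14e+00 2.00e-03 2.02e+00] F [-2.6 -1.5  7.3] T [-0.13  0.28 -0.02] op 0.694 q [-0.16  0.4   2.01 -0.    0.73 -0.61]
```

View pics/w15.png

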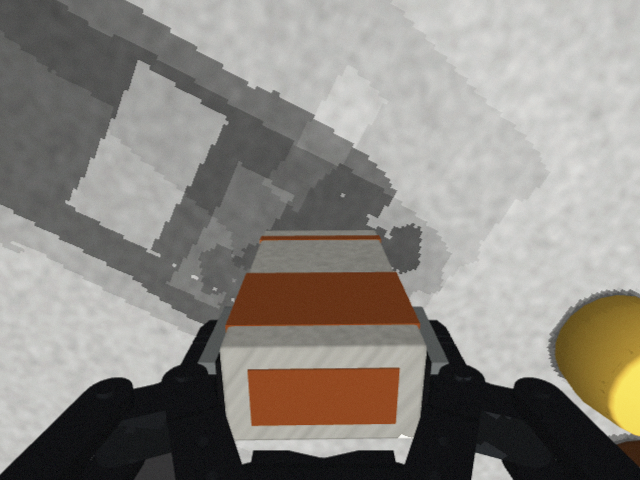

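Gripped the same way as blue. Lifting, then moving to the rack.

step_arm([
  {"translation": [0, 0, -2], "rot": [0, 0, 0]},
  {"translation": [0, 0, -5], "rot": [0, 0, 0]},
  {"translation": [0, 0, -9], "rot": [0, 0, 0]},
  {"translation": [0, 0, -12], "rot": [0, 0, 0]},
  {"translation": [0, 0, -12], "rot": [0, 0, 0]},
])

```text
clock: 21.9
eef_pos: [501.0, -79.8, 361.9]
tcp_rot: [3.137, 0.004, 2.02]
contact_force: [0.1, -0.5, -2.6]
opening: 0.704
```

```bash
python3 -c "
from h import *
st()
go(bed(-64,0,310),[np.pi,.38,2.04])
"
```

```text
t 21.9 pos [501.  -79.8 361.9] rot [3.137 0.004 2.02 ] F [ 0.1 -0.5 -2.6] T [ 0.04 -0.01 -0.02] op 0.704 q [-0.16  0.22  1.93 -0.    0.99 -0.61]
[39.48, 15.12, 2.25] [0.0, -0.376, -0.021]
```

step_arm([
  {"translation": [39.5, 15.1, 2.2], "rot": [0, -0.376, -0.021]},
  {"translation": [39.5, 15.1, 2.2], "rot": [0, -0.376, -0.021]},
  {"translation": [39.5, 15.1, 2.2], "rot": [0, -0.376, -0.021]},
  {"translation": [39.5, 15.1, 2.2], "rot": [0, -0.376, -0.021]},
  {"translation": [39.5, 15.1, 2.2], "rot": [0, -0.376, -0.021]},
  {"translation": [39.5, 15.1, 2.2], "rot": [0, -0.376, -0.021]},
  {"translation": [39.5, 15.1, 2.2], "rot": [0, -0.376, -0.021]},
  {"translation": [39.5, 15.1, 2.2], "rot": [0, -0.376, -0.021]},
])

```text
clock: 22.9
eef_pos: [463.9, 345.4, 335.3]
tcp_rot: [-3.137, 0.375, 2.047]
contact_force: [-0.1, -0.6, -3.1]
opening: 0.701
```

```bash
python3 -c "
from h import *
st();print(bb())
f=grab('wrist','w16.png')
go(bed(-59,0,250),[np.pi,.38,2.04])
"
```

```text
t 22.9 pos [463.9 345.4 335.3] rot [-3.137  0.375  2.047] F [-0.1 -0.6 -3.1] T [ 0.3   0.18 -0.  ] op 0.701 q [ 0.74  0.39  1.78 -0.4   1.12  0.47]
[-5.870e+01  1.000e-01  3.085e+02]
[0.1, 0.11, 5.8] [-0.004, -0.003, 0.006]
```

View pics/w16.png

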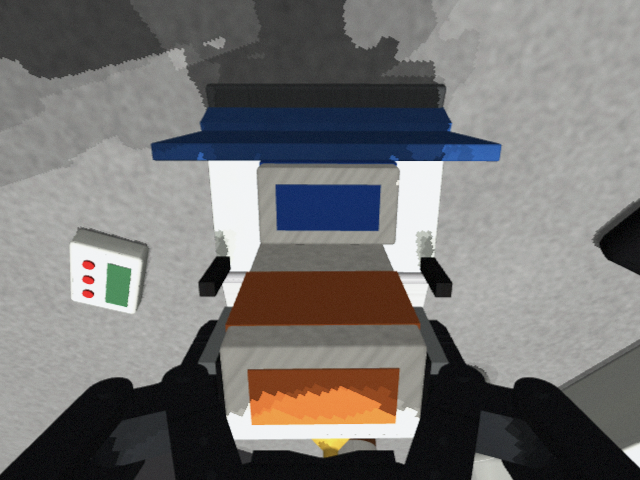

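Blue is square in the rack at (258–398, 165–243) and orange is lined up in front of it. Descending with a gap of about 8 mm to blue.

step_arm([
  {"translation": [-0.05, 0.1, 1.5], "rot": [-0.003, -0.003, 0.006]},
  {"translation": [-0.05, 0.1, 3.2], "rot": [-0.003, -0.003, 0.006]},
  {"translation": [-0.05, 0.1, 4.6], "rot": [-0.003, -0.003, 0.006]},
  {"translation": [-0.05, 0.1, 5.5], "rot": [-0.003, -0.003, 0.006]},
  {"translation": [-0.05, 0.1, 5.8], "rot": [-0.003, -0.003, 0.006]},
  {"translation": [-0.05, 0.1, 5.8], "rot": [-0.003, -0.003, 0.006]},
])

```text
clock: 23.7
eef_pos: [475.6, 322.5, 283.7]
tcp_rot: [3.14, 0.38, 2.035]
contact_force: [-0.8, 0.5, -2.3]
opening: 0.702
```

```bash
python3 -c "
from h import *
st();print(bb())
f=grab('wrist','w17.png')
go(bed(-59,0,243),[np.pi,.38,2.04])
"
```

```text
t 23.7 pos [475.6 322.5 283.7] rot [3.14  0.38  2.035] F [-0.8  0.5 -2.3] T [0.39 0.17 0.04] op 0.702 q [ 0.7   0.45  1.83 -0.44  1.    0.5 ]
[-63.4   0.  251.1]
[0.43, -0.01, 0.84] [0.0, -0.0, -0.004]
```

View pics/w17.png

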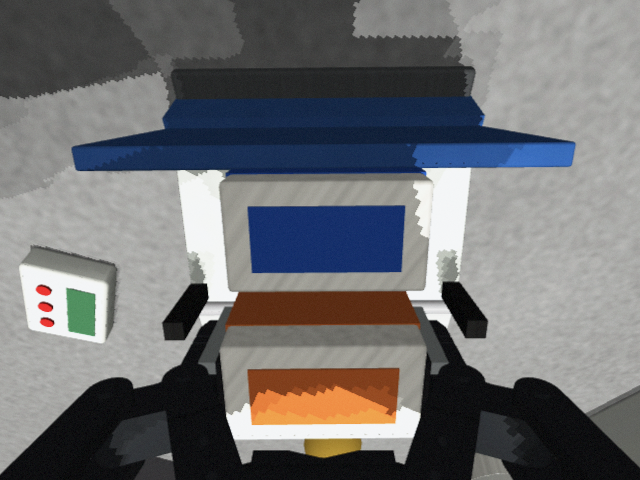

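step_arm([
  {"translation": [0.2, -0.1, 0.3], "rot": [0, 0, -0.004]},
  {"translation": [0.2, -0.1, 0.6], "rot": [0, 0, -0.004]},
  {"translation": [0.2, -0.1, 0.8], "rot": [0, 0, -0.004]},
  {"translation": [0.2, -0.1, 0.9], "rot": [0, 0, -0.004]},
  {"translation": [0.2, -0.1, 1], "rot": [0, 0, -0.004]},
])

```text
clock: 24.38
eef_pos: [475.4, 320.5, 273.6]
tcp_rot: [-3.141, 0.38, 2.04]
contact_force: [-0.0, 0.4, -3.2]
opening: 0.695
```

step_arm([
  {"translation": [0, 0, 0.1], "rot": [0, 0, 0]},
  {"translation": [0, 0, 0.15], "rot": [0, 0, 0]},
  {"translation": [0, 0, 0.15], "rot": [0, 0, 0]},
])

```text
clock: 24.75
eef_pos: [475.5, 320.3, 272.9]
tcp_rot: [3.141, 0.38, 2.039]
contact_force: [-4.7, 1.8, 5.3]
opening: 0.698
```

```bash
python3 -c "
from h import *
st();print(bb())
"
```

```text
t 24.75 pos [475.5 320.3 272.9] rot [3.141 0.38  2.039] F [-4.7  1.8  5.3] T [ 0.04  0.6  -0.23] op 0.698 q [ 0.7   0.46  1.83 -0.45  0.98  0.51]
[-61.3   1.1 240.4]
```

Floor contact at 240.4, as expected. Easing up 0.5 mm and sliding back to blue.

step_arm([
  {"translation": [0.1, 0.05, -0.05], "rot": [0, 0, 0]},
  {"translation": [0.25, 0.1, -0.05], "rot": [0, 0, 0]},
  {"translation": [0.4, 0.1, -0.05], "rot": [0, 0, 0]},
  {"translation": [0.55, 0.1, -0.05], "rot": [0, 0, 0]},
  {"translation": [0.7, 0.1, -0.05], "rot": [0, 0, 0]},
  {"translation": [0.8, 0.1, -0.05], "rot": [0, 0, 0]},
  {"translation": [0.8, 0.1, -0.05], "rot": [0, 0, 0]},
])

```text
clock: 25.62
eef_pos: [473.3, 327.5, 269.8]
tcp_rot: [3.141, 0.38, 2.04]
contact_force: [-0.1, -0.5, 5.8]
opening: 0.698
```

```bash
python3 -c "
from h import *
st();print(bb())
"
```

```text
t 25.62 pos [473.3 327.5 269.8] rot [3.141 0.38  2.04 ] F [-0.1 -0.5  5.8] T [-0.25 -0.5   0.05] op 0.698 q [ 0.71  0.47  1.83 -0.45  0.98  0.52]
[-5.320e+01 -2.000e-01  2.403e+02]
```

step_arm([
  {"translation": [0.1, 0, 0], "rot": [0, 0, 0]},
  {"translation": [0.2, 0, 0], "rot": [0, 0, 0]},
  {"translation": [0.3, 0, 0], "rot": [0, 0, 0]},
  {"translation": [0.3, 0, 0], "rot": [0, 0, 0]},
])

```text
clock: 26.12
eef_pos: [472.6, 328.9, 269.3]
tcp_rot: [-3.142, 0.383, 2.041]
contact_force: [4.5, -8.0, 9.8]
opening: 0.701
```

```bash
python3 -c "
from h import *
st();print(bb())
"
```

```text
t 26.12 pos [472.6 328.9 269.3] rot [-3.142  0.383  2.041] F [ 4.5 -8.   9.8] T [-1.57 -1.13  0.25] op 0.701 q [ 0.71  0.47  1.83 -0.45  0.99  0.52]
[-5.150e+01 -2.000e-01  2.403e+02]
```

Orange is pressed against blue at x = −51.5 with about 9 N. Releasing.

step_arm([
  {"translation": [0, 0, 0], "rot": [0, 0, 0]},
  {"translation": [0, 0, 0], "rot": [0, 0, 0]},
  {"translation": [0, 0, 0], "rot": [0, 0, 0]},
  {"translation": [0, 0, 0], "rot": [0, 0, 0]},
  {"translation": [0, 0, 0], "rot": [0, 0, 0]},
  {"translation": [0, 0, 0], "rot": [0, 0, 0]},
], grip=0)

```text
clock: 26.88
eef_pos: [471.8, 329.8, 268.6]
tcp_rot: [-3.141, 0.38, 2.04]
contact_force: [0.6, -0.5, 0.8]
opening: 1.001
```

```bash
python3 -c "
from h import *
st();print(bb());grab('wrist','w18.png')
"
```

```text
t 26.88 pos [471.8 329.8 268.6] rot [-3.141  0.38   2.04 ] F [ 0.6 -0.5  0.8] T [ 0.11  0.06 -0.06] op 1.001 q [ 0.71  0.47  1.83 -0.45  0.98  0.52]
[-5.020e+01  1.000e-01  2.401e+02]
```

View pics/w18.png

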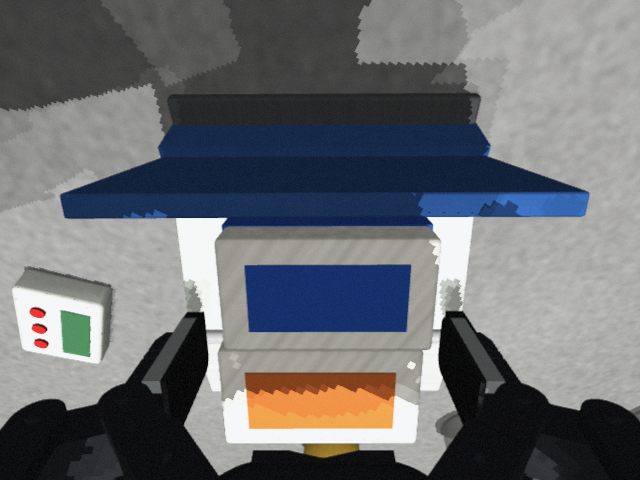

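Orange stands flat against blue (218–420, seam at row 349) and the fingers are clear. Retreating, then over to look at the flap tab.

step_arm([
  {"translation": [0, 0, -3], "rot": [0, 0, 0]},
  {"translation": [0, 0, -7], "rot": [0, 0, 0]},
  {"translation": [0, 0, -12], "rot": [0, 0, 0]},
  {"translation": [0, 0, -15], "rot": [0, 0, 0]},
  {"translation": [0, 0, -15], "rot": [0, 0, 0]},
])

```text
clock: 27.55
eef_pos: [446.8, 380.3, 410.3]
tcp_rot: [3.137, 0.378, 2.039]
contact_force: [0.4, 0.4, 0.3]
opening: 1.004
```

```bash
cat >> h.py <<'E'
HX=-91.2
def rk(x,y,z): return R.from_euler('z',BY).apply([x,y,z])+BO*[1,1,0]
def tab(th,r=90): return rk(HX-r*np.cos(th),0,62+r*np.sin(th))
E
python3 -c "
from h import *
st()
print(tab(0))
go(tab(0)+[0,0,155+130],[np.pi,0,2.04])
"
```

```text
t 27.55 pos [446.8 380.3 410.3] rot [3.137 0.378 2.039] F [0.4 0.4 0.3] T [0.12 0.06 0.01] op 1.004 q [ 0.8   0.33  1.69 -0.37  1.27  0.47]
[573.01581463 130.36241567  62.        ]
[-23.68, -0.1, 16.23] [0.004, 0.378, -0.0]
```

step_arm([
  {"translation": [-23.7, -0.1, 16.2], "rot": [0.004, 0.378, 0]},
  {"translation": [-23.7, -0.1, 16.2], "rot": [0.004, 0.378, 0]},
  {"translation": [-23.7, -0.1, 16.2], "rot": [0.004, 0.378, 0]},
  {"translation": [-23.7, -0.1, 16.2], "rot": [0.004, 0.378, 0]},
  {"translation": [-23.7, -0.1, 16.2], "rot": [0.004, 0.378, 0]},
  {"translation": [-23.7, -0.1, 16.2], "rot": [0.004, 0.378, 0]},
  {"translation": [-23.7, -0.1, 16.2], "rot": [0.004, 0.378, 0]},
], grip=110)

```text
clock: 28.42
eef_pos: [572.0, 129.0, 344.5]
tcp_rot: [-3.136, 0.001, 2.038]
contact_force: [-0.4, 0.7, 0.7]
opening: 0.569
```

```bash
python3 -c "
from h import *
st()
f=grab('wrist','w19.png'); grab('top','t19.png'); grab('side','s19.png')
for q in [(-55,-15,6),(-55,15,6),(-105,-15,6),(-105,15,6),(-60,-78,3),(-60,78,3)]: print(q,proj(f,rk(HX+q[0],q[1],62+q[2])).round(1))
go(tab(0)+[0,0,155],[np.pi,0,2.04])
"
```

```text
t 28.43 pos [572.  129.  344.5] rot [-3.136e+00  1.000e-03  2.038e+00] F [-0.4  0.7  0.7] T [ 0.06 -0.05 -0.02] op 0.569 q [ 0.22  0.36  1.77 -0.    1.02 -0.25]
(-55, -15, 6) [[353.1 182.2]]
(-55, 15, 6) [[303.6 182.2]]
(-105, -15, 6) [[351.3 258.8]]
(-105, 15, 6) [[304.9 258.7]]
(-60, -78, 3) [[454.8 189.2]]
(-60, 78, 3) [[202.2 189.3]]
[0.01, 0.16, 12.83] [-0.004, 0.002, 0.0]
```

View pics/w19.png

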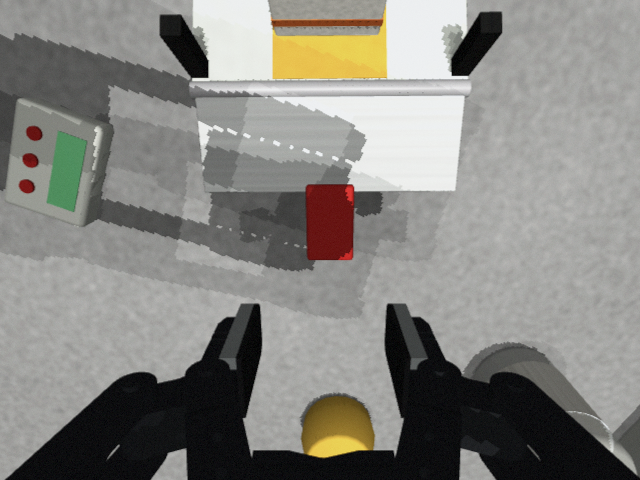

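View pics/s19.png

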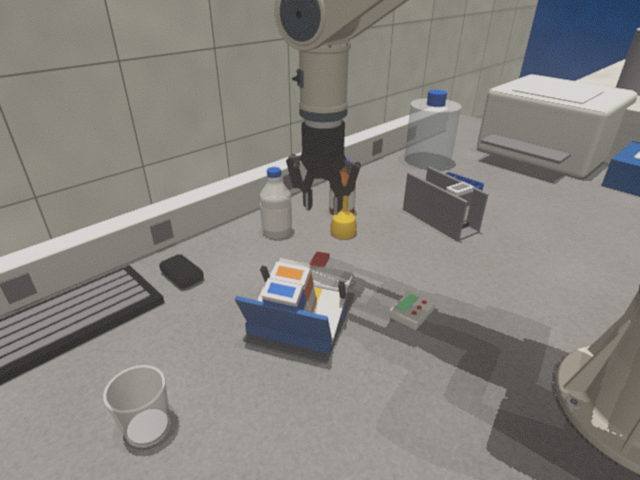

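The tab shows at (306–354, 184–260), within 1 mm of the model. Both cartons look flush in the side view. Descending to the tab.

step_arm([
  {"translation": [0, 0.1, 4], "rot": [-0.004, 0, 0]},
  {"translation": [0, 0.1, 8], "rot": [-0.004, 0, 0]},
  {"translation": [0, 0.1, 11], "rot": [-0.004, 0, 0]},
  {"translation": [0, 0.1, 12.6], "rot": [-0.004, 0, 0]},
  {"translation": [0, 0.1, 12.8], "rot": [-0.004, 0, 0]},
  {"translation": [0, 0.1, 12.8], "rot": [-0.004, 0, 0]},
])

```text
clock: 29.32
eef_pos: [573.4, 129.3, 218.3]
tcp_rot: [3.14, 0.002, 2.039]
contact_force: [0.1, -0.1, 0.4]
opening: 0.568
```

```bash
python3 -c "
from h import *
st();print(tab(0)+[0,0,155])
f=grab('wrist','w20.png')
"
```

```text
t 29.32 pos [573.4 129.3 218.3] rot [3.140e+00 2.000e-03 2.039e+00] F [ 0.1 -0.1  0.4] T [-0.01  0.02  0.04] op 0.568 q [ 0.22  0.53  1.85 -0.    0.76 -0.25]
[573.01581463 130.36241567 217.        ]
```

View pics/w20.png

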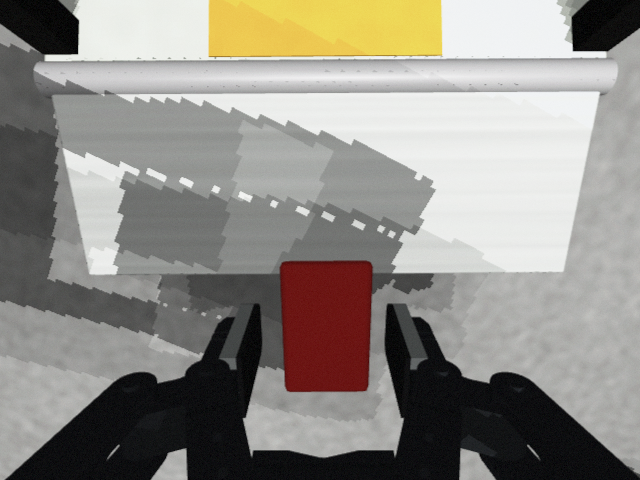

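The tab sits between the pads (282–372). Closing with a light grip.

step_arm([
  {"translation": [0, 0, 0], "rot": [0, 0, 0]},
  {"translation": [0, 0, 0], "rot": [0, 0, 0]},
  {"translation": [0, 0, 0], "rot": [0, 0, 0]},
  {"translation": [0, 0, 0], "rot": [0, 0, 0]},
  {"translation": [0, 0, 0], "rot": [0, 0, 0]},
], grip=255, squeeze=25)

```text
clock: 30.0
eef_pos: [574.1, 129.4, 218.6]
tcp_rot: [3.138, 0.003, 2.039]
contact_force: [2.6, 2.9, 7.3]
opening: 0.35
```

```bash
python3 -c "
from h import *
st()
p,r=pose()
# arc relative; r=90; tool x=+rack x, tool z=down
for th in np.arange(0,1.96,0.1): print(round(th,2),np.round([9*(1-np.cos(th)),-9*np.sin(th)],2))
"
```

```text
t 30.0 pos [574.1 129.4 218.6] rot [3.138e+00 3.000e-03 2.039e+00] F [2.6 2.9 7.3] T [ 0.56 -0.47  0.28] op 0.35 q [ 0.22  0.53  1.85 -0.    0.76 -0.25]
0.0 [ 0. -0.]
0.1 [ 0.04 -0.9 ]
0.2 [ 0.18 -1.79]
0.3 [ 0.4  -2.66]
0.4 [ 0.71 -3.5 ]
0.5 [ 1.1  -4.31]
0.6 [ 1.57 -5.08]
0.7 [ 2.12 -5.8 ]
0.8 [ 2.73 -6.46]
0.9 [ 3.41 -7.05]
1.0 [ 4.14 -7.57]
1.1 [ 4.92 -8.02]
1.2 [ 5.74 -8.39]
1.3 [ 6.59 -8.67]
1.4 [ 7.47 -8.87]
1.5 [ 8.36 -8.98]
1.6 [ 9.26 -9.  ]
1.7 [10.16 -8.92]
1.8 [11.04 -8.76]
1.9 [11.91 -8.52]
```

Gripped at opening 0.35, which is 30 mm. Following the arc upward at about 0.8 rad/s.

step_arm([
  {"translation": [0.04, 0, -0.9], "rot": [0, 0, 0]},
  {"translation": [0.18, 0, -1.79], "rot": [0, 0, 0]},
  {"translation": [0.4, 0, -2.66], "rot": [0, 0, 0]},
  {"translation": [0.71, 0, -3.5], "rot": [0, 0, 0]},
  {"translation": [1.1, 0, -4.31], "rot": [0, 0, 0]},
  {"translation": [1.57, 0, -5.08], "rot": [0, 0, 0]},
  {"translation": [2.12, 0, -5.8], "rot": [0, 0, 0]},
  {"translation": [2.12, 0, -5.8], "rot": [0, 0, 0]},
])

```text
clock: 31.0
eef_pos: [564.2, 148.6, 276.1]
tcp_rot: [3.138, 0.003, 2.04]
contact_force: [6.3, 3.7, -2.7]
opening: 0.346
```

```bash
python3 -c "
from h import *
st(); print(tab(.7)+[0,0,155]); grab('wrist','w21.png'); grab('side','s21.png')
"
```

```text
t 31.0 pos [564.2 148.6 276.1] rot [3.138e+00 3.000e-03 2.040e+00] F [ 6.3  3.7 -2.7] T [ 0.51 -0.82  0.14] op 0.346 q [ 0.26  0.44  1.83 -0.    0.87 -0.21]
[563.44586648 149.23937483 274.97959185]
```

View pics/w21.png

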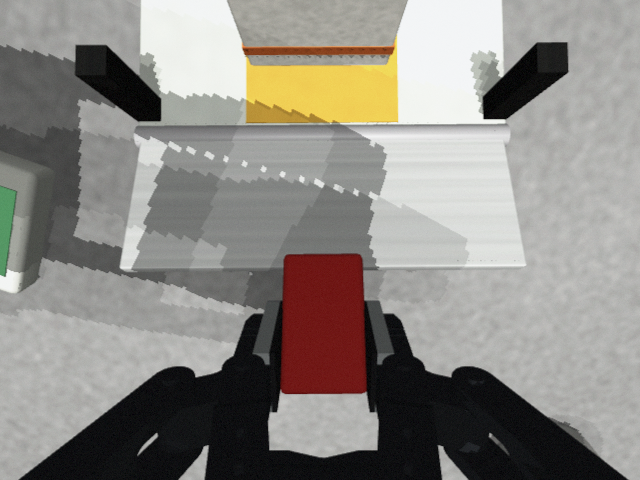

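View pics/s21.png

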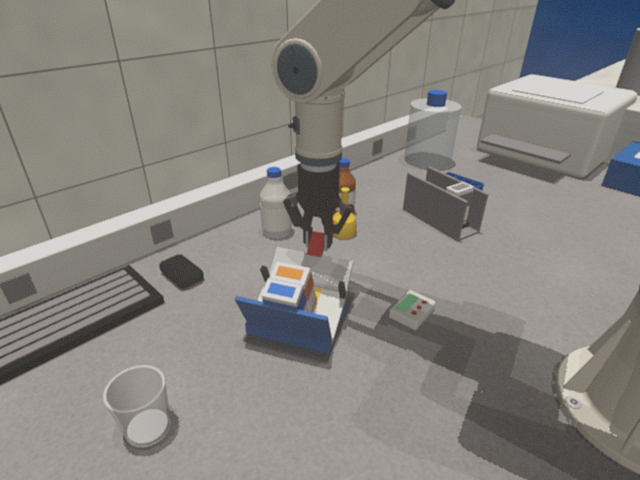

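The flap follows, and the tab stays in the pads at (282–366). Continuing.

step_arm([
  {"translation": [0.61, 0, -0.66], "rot": [0, 0, 0]},
  {"translation": [1.29, 0, -1.25], "rot": [0, 0, 0]},
  {"translation": [2.02, 0, -1.77], "rot": [0, 0, 0]},
  {"translation": [2.8, 0, -2.22], "rot": [0, 0, 0]},
  {"translation": [3.62, 0, -2.59], "rot": [0, 0, 0]},
  {"translation": [4.47, 0, -2.87], "rot": [0, 0, 0]},
  {"translation": [5.35, 0, -3.07], "rot": [0, 0, 0]},
  {"translation": [5.35, 0, -3.07], "rot": [0, 0, 0]},
])

```text
clock: 32.1
eef_pos: [540.0, 196.2, 306.6]
tcp_rot: [3.139, 0.003, 2.04]
contact_force: [6.5, 1.7, -1.3]
opening: 0.343
```

```bash
python3 -c "
from h import *
st(); print(tab(1.4)+[0,0,155]); grab('wrist','w22.png'); grab('side','s22.png')
"
```

```text
t 32.1 pos [540.  196.2 306.6] rot [3.139e+00 3.000e-03 2.040e+00] F [ 6.5  1.7 -1.3] T [-0.02 -0.85  0.05] op 0.343 q [ 0.35  0.39  1.83 -0.    0.92 -0.12]
[539.23691817 196.99212346 305.6904757 ]
```

View pics/w22.png

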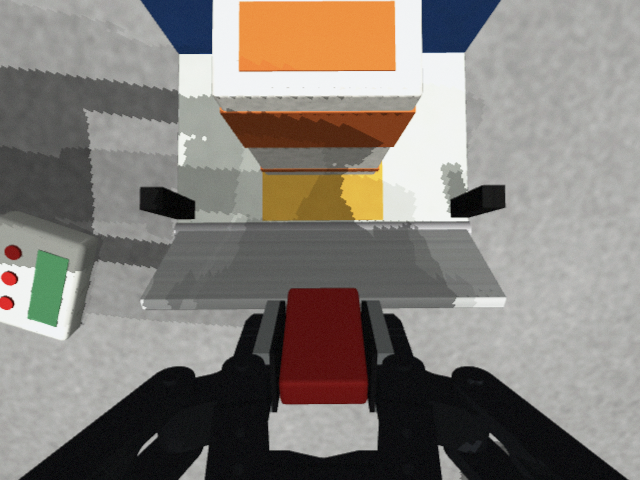

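View pics/s22.png

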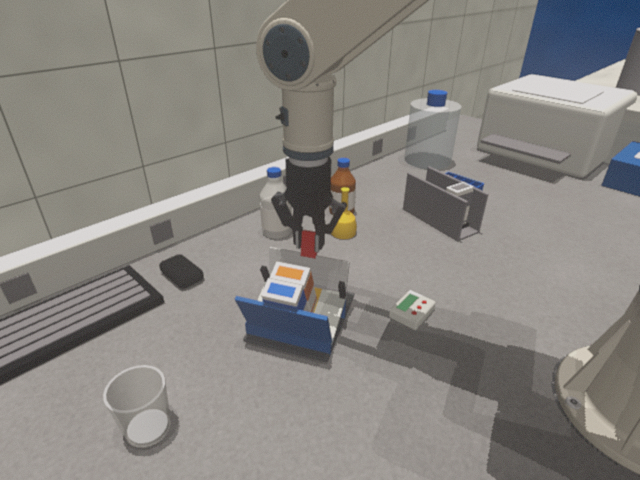

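step_arm([
  {"translation": [0.89, 0, -0.11], "rot": [0, 0, 0]},
  {"translation": [1.79, 0, -0.13], "rot": [0, 0, 0]},
  {"translation": [2.69, 0, -0.05], "rot": [0, 0, 0]},
  {"translation": [3.13, 0, 0.02], "rot": [0, 0, 0]},
  {"translation": [3.57, 0, 0.11], "rot": [0, 0, 0]},
  {"translation": [4.01, 0, 0.22], "rot": [0, 0, 0]},
  {"translation": [4.23, 0, 0.28], "rot": [0, 0, 0]},
  {"translation": [4.23, 0, 0.28], "rot": [0, 0, 0]},
])

```text
clock: 33.2
eef_pos: [520.9, 233.7, 303.8]
tcp_rot: [3.139, 0.003, 2.039]
contact_force: [5.4, 0.1, 4.9]
opening: 0.347
```

```bash
python3 -c "
from h import *
st(); print(tab(1.875)+[0,0,155]); grab('wrist','w23.png'); grab('side','s23.png')
"
```

```text
t 33.2 pos [520.9 233.7 303.8] rot [3.139e+00 3.000e-03 2.039e+00] F [5.4 0.1 4.9] T [-0.4  -0.91  0.05] op 0.347 q [ 0.42  0.39  1.84 -0.    0.91 -0.05]
[520.13018803 234.68062071 302.86772034]
```

View pics/w23.png

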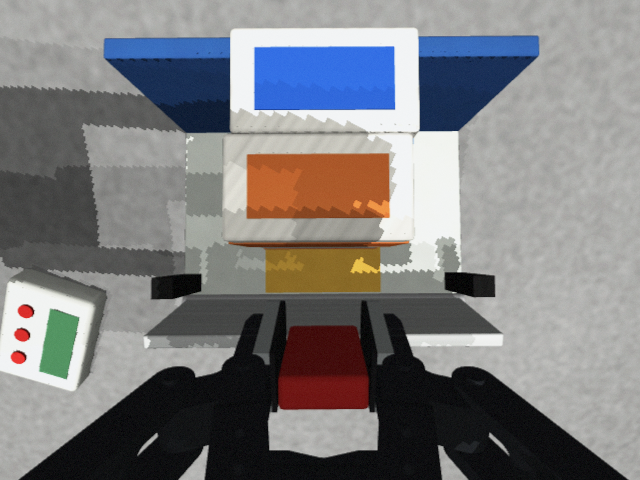

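The flap is near 1.87 and the stops are just ahead. Lowering the last bit slowly.

step_arm([
  {"translation": [0.1, 0, 0.03], "rot": [0, 0, 0]},
  {"translation": [0.2, 0, 0.07], "rot": [0, 0, 0]},
  {"translation": [0.3, 0, 0.1], "rot": [0, 0, 0]},
  {"translation": [0.4, 0, 0.14], "rot": [0, 0, 0]},
  {"translation": [0.5, 0, 0.18], "rot": [0, 0, 0]},
  {"translation": [0.6, 0, 0.22], "rot": [0, 0, 0]},
  {"translation": [0.6, 0, 0.22], "rot": [0, 0, 0]},
])

```text
clock: 34.17
eef_pos: [518.1, 239.1, 301.6]
tcp_rot: [3.139, 0.002, 2.039]
contact_force: [4.8, 1.4, 6.0]
opening: 0.342
```

```bash
python3 -c "
from h import *
st(); print(tab(1.95)+[0,0,155]); grab('wrist','w24.png'); grab('side','s24.png')
"
```

```text
t 34.17 pos [518.1 239.1 301.6] rot [3.139e+00 2.000e-03 2.039e+00] F [4.8 1.4 6. ] T [-0.27 -0.8   0.09] op 0.342 q [ 0.43  0.39  1.84 -0.    0.91 -0.04]
[517.25513476 240.35173432 300.60637435]
```

View pics/w24.png

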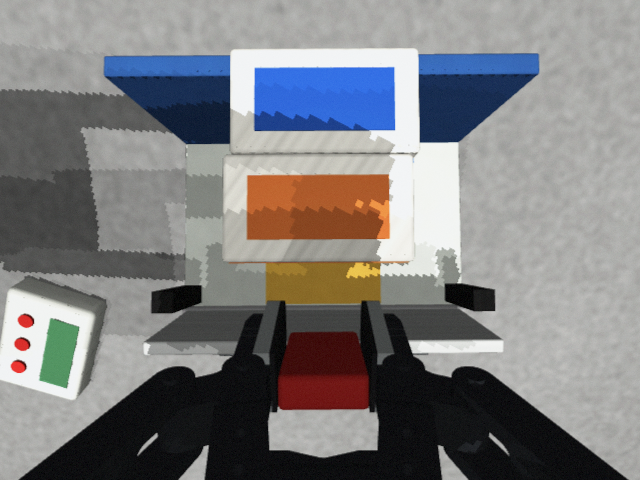

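View pics/s24.png

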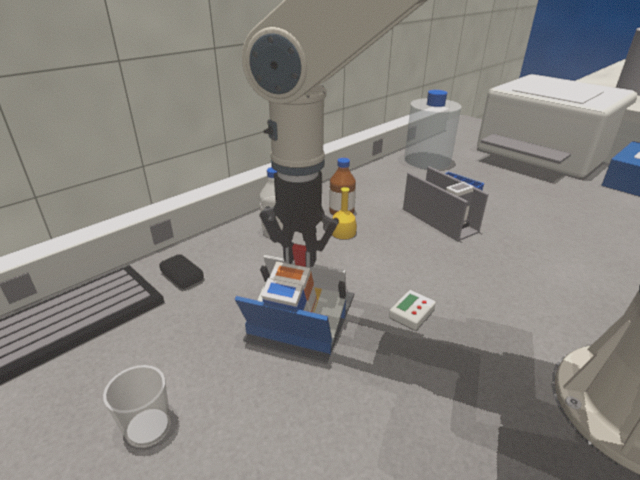

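step_arm([
  {"translation": [0.08, 0, 0.03], "rot": [0, 0, 0]},
  {"translation": [0.16, 0, 0.06], "rot": [0, 0, 0]},
  {"translation": [0.24, 0, 0.09], "rot": [0, 0, 0]},
  {"translation": [0.24, 0, 0.09], "rot": [0, 0, 0]},
])

```text
clock: 34.78
eef_pos: [517.0, 241.2, 300.7]
tcp_rot: [3.139, 0.002, 2.039]
contact_force: [4.2, 0.8, 5.2]
opening: 0.346
```

```bash
python3 -c "
from h import *
st()"
```

```text
t 34.77 pos [517.  241.2 300.7] rot [3.139e+00 2.000e-03 2.039e+00] F [4.2 0.8 5.2] T [-0.23 -0.79  0.06] op 0.346 q [ 0.43  0.39  1.84 -0.    0.91 -0.03]
```

step_arm([
  {"translation": [0.08, 0, 0.03], "rot": [0, 0, 0]},
  {"translation": [0.16, 0, 0.06], "rot": [0, 0, 0]},
  {"translation": [0.24, 0, 0.09], "rot": [0, 0, 0]},
  {"translation": [0.3, 0, 0.12], "rot": [0, 0, 0]},
  {"translation": [0.3, 0, 0.12], "rot": [0, 0, 0]},
])

```text
clock: 35.4
eef_pos: [515.7, 243.9, 299.4]
tcp_rot: [3.139, 0.002, 2.039]
contact_force: [5.0, 0.9, 5.2]
opening: 0.345
```

```bash
python3 -c "
from h import *
st()"
```

```text
t 35.4 pos [515.7 243.9 299.4] rot [3.139e+00 2.000e-03 2.039e+00] F [5.  0.9 5.2] T [-0.15 -0.86  0.05] op 0.345 q [ 0.44  0.39  1.84 -0.    0.9  -0.03]
```

The arc arithmetic gives θ≈2.0 with no stop force, so I'll look before going further.

```bash
python3 -c "
from h import *
f=grab('wrist','w25.png'); s=grab('side')
c=s['image'][200:340,225:375,::-1]
cv2.imwrite('pics/s25.png',cv2.resize(c,None,fx=5,fy=4.2,interpolation=cv2.INTER_CUBIC))
for th in (1.8,1.88,1.95,2.02): print(th,[proj(f,rk(HX-60*np.cos(th)-3*np.sin(th)*k,y,62+60*np.sin(th)-3*k*np.cos(th))).round(1).tolist()[0] for k in (-1,1) for y in (-78,78)],[proj(f,rk(HX-105*np.cos(th)-6*np.sin(th)*k,y,62+105*np.sin(th)-6*k*np.cos(th))).round(1).tolist()[0] for k in (-1,1) for y in (-15,15)])
"
```

```text
1.8 [[504.9, 356.8], [139.3, 357.5], [504.2, 370.3], [139.9, 371.0]] [[369.8, 403.9], [274.9, 404.1], [369.4, 439.8], [275.4, 440.0]]
1.88 [[504.9, 345.6], [139.2, 346.2], [504.8, 359.6], [139.3, 360.2]] [[369.8, 377.4], [274.8, 377.6], [369.7, 415.0], [275.0, 415.2]]
1.95 [[504.6, 335.6], [139.4, 336.3], [504.9, 349.8], [139.2, 350.5]] [[369.6, 353.7], [275.0, 353.8], [369.8, 392.1], [274.8, 392.3]]
2.02 [[504.0, 325.6], [140.0, 326.2], [504.8, 339.9], [139.3, 340.5]] [[369.2, 330.0], [275.3, 330.1], [369.7, 368.6], [274.9, 368.8]]
```

View pics/w25.png

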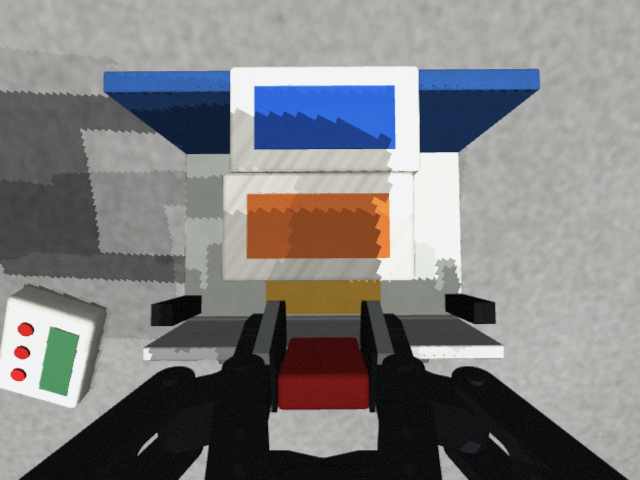

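View pics/s25.png

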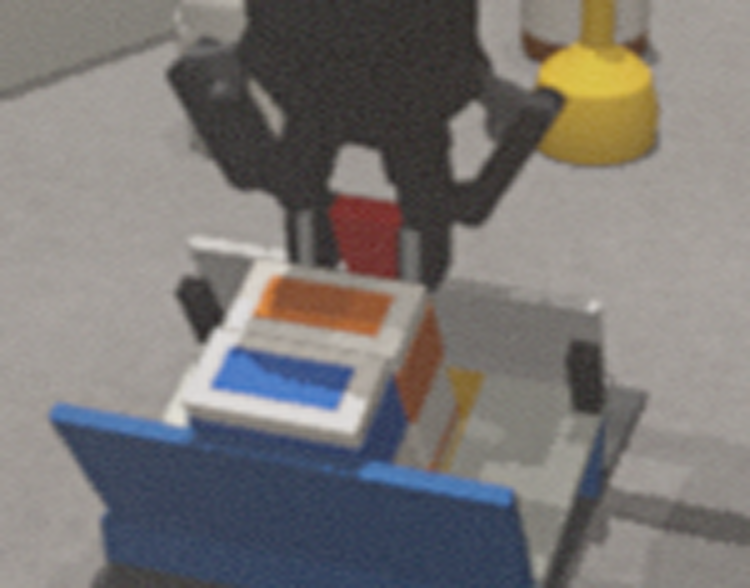

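The plate's top edge is at rows 346–358, which matches θ≈1.88. The tab has slipped a little in the pads and the stops aren't reached yet. Continuing slowly until the force rises.

step_arm([
  {"translation": [0.08, 0, 0.03], "rot": [0, 0, 0]},
  {"translation": [0.16, 0, 0.06], "rot": [0, 0, 0]},
  {"translation": [0.24, 0, 0.1], "rot": [0, 0, 0]},
  {"translation": [0.3, 0, 0.13], "rot": [0, 0, 0]},
  {"translation": [0.3, 0, 0.13], "rot": [0, 0, 0]},
])

```text
clock: 36.12
eef_pos: [514.3, 246.6, 298.0]
tcp_rot: [3.139, 0.002, 2.039]
contact_force: [4.6, 0.7, 4.7]
opening: 0.346
```

```bash
python3 -c "
from h import *
st()"
```

```text
t 36.12 pos [514.3 246.6 298. ] rot [3.139e+00 2.000e-03 2.039e+00] F [4.6 0.7 4.7] T [-0.17 -0.99  0.02] op 0.346 q [ 0.45  0.39  1.84 -0.    0.9  -0.02]
```

```bash
python3 -c "
from h import *
f=grab('wrist','w26.png')
c=f['image'][280:430,120:530,::-1]
cv2.imwrite('pics/w26c.png',cv2.resize(c,None,fx=1.9,fy=3.8,interpolation=cv2.INTER_CUBIC))
for th in (1.8,1.88,1.95,2.02): print(th,[proj(f,rk(HX-60*np.cos(th)-3*np.sin(th)*k,y,62+60*np.sin(th)-3*k*np.cos(th))).round(1).tolist()[0] for k in (-1,1) for y in (-78,)],[proj(f,rk(HX-105*np.cos(th)-6*np.sin(th)*k,y,62+105*np.sin(th)-6*k*np.cos(th))).round(1).tolist()[0] for k in (-1,1) for y in (-15,)])
print('stop top', proj(f,[bed(-87+i,75+j,45) for i in(-5,5) for j in (-5,5)]).round(1).tolist())
print('carton orange top', proj(f,[bed(-51+i,j,110) for i in(-17,17) for j in (-30,30)]).round(1).tolist())
print('hinge', proj(f,[rk(HX,j,65) for j in (-78,78)]).round(1).tolist())
"
```

```text
1.8 [[505.3, 364.8], [504.7, 378.3]] [[370.0, 414.8], [369.6, 450.7]]
1.88 [[505.3, 353.6], [505.2, 367.6]] [[370.0, 388.2], [369.9, 425.9]]
1.95 [[505.0, 343.6], [505.4, 357.8]] [[369.8, 364.4], [370.0, 403.0]]
2.02 [[504.4, 333.5], [505.2, 347.9]] [[369.4, 340.6], [369.9, 379.5]]
stop top [[170.0, 331.9], [148.3, 331.9], [170.4, 310.0], [148.7, 310.0]]
carton orange top [[421.0, 290.5], [223.5, 290.8], [419.6, 179.5], [224.6, 179.7]]
hinge [[459.9, 329.6], [184.4, 330.0]]
```

View pics/w26c.png

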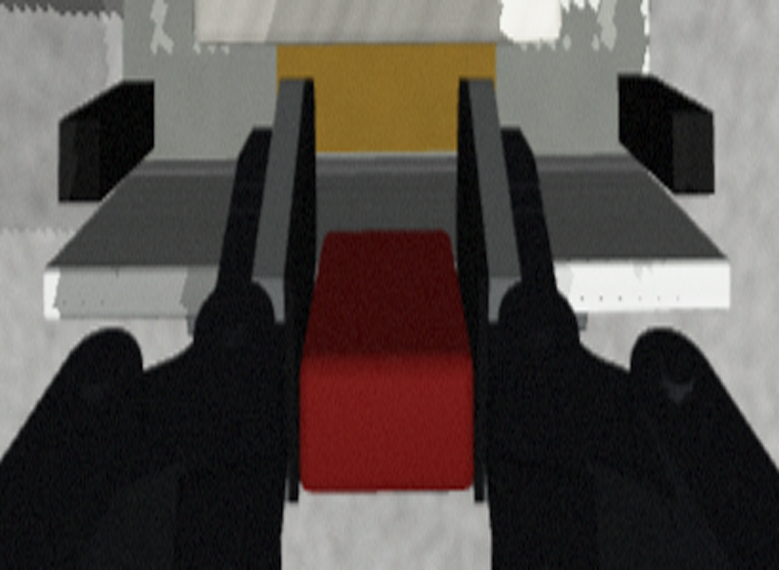

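View pics/w26.png

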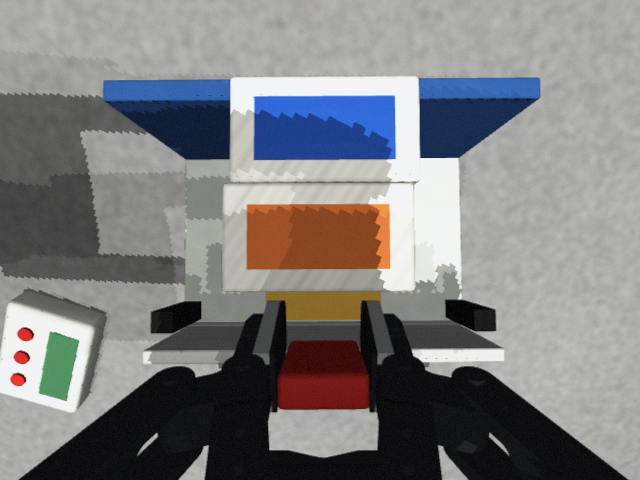

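The plate edge is now at rows 350–364 against the model, giving θ≈1.91, and it is still following. Orange's front edge at row 291 matches the model exactly. A few mm more.

step_arm([
  {"translation": [0.08, 0, 0.04], "rot": [0, 0, 0]},
  {"translation": [0.16, 0, 0.08], "rot": [0, 0, 0]},
  {"translation": [0.24, 0, 0.12], "rot": [0, 0, 0]},
  {"translation": [0.3, 0, 0.15], "rot": [0, 0, 0]},
  {"translation": [0.3, 0, 0.15], "rot": [0, 0, 0]},
])

```text
clock: 36.8
eef_pos: [513.4, 248.4, 297.2]
tcp_rot: [3.139, 0.004, 2.04]
contact_force: [6.3, -7.1, 11.7]
opening: 0.345
```

```bash
python3 -c "
from h import *
st()"
```

```text
t 36.8 pos [513.4 248.4 297.2] rot [3.139 0.004 2.04 ] F [ 6.3 -7.1 11.7] T [-1.47 -1.17  0.02] op 0.345 q [ 0.45  0.39  1.84 -0.01  0.9  -0.02]
```

Force along −x rose by about 9 N, so the flap is on its stops. Opening the fingers.

step_arm([
  {"translation": [0, 0, 0], "rot": [0, 0, 0]},
  {"translation": [0, 0, 0], "rot": [0, 0, 0]},
  {"translation": [0, 0, 0], "rot": [0, 0, 0]},
  {"translation": [0, 0, 0], "rot": [0, 0, 0]},
], grip=90)

```text
clock: 37.3
eef_pos: [512.0, 249.1, 295.5]
tcp_rot: [-3.141, 0.002, 2.039]
contact_force: [-0.4, -0.3, -0.2]
opening: 0.646
```

step_arm([
  {"translation": [0, 0, -1], "rot": [0, 0, 0]},
  {"translation": [0, 0, -3], "rot": [0, 0, 0]},
  {"translation": [0, 0, -6], "rot": [0, 0, 0]},
  {"translation": [0, 0, -10], "rot": [0, 0, 0]},
  {"translation": [0, 0, -13], "rot": [0, 0, 0]},
  {"translation": [-8, 0, -13], "rot": [0, 0, 0]},
  {"translation": [-8, 0, -13], "rot": [0, 0, 0]},
])

```text
clock: 38.17
eef_pos: [549.1, 176.0, 427.2]
tcp_rot: [3.14, 0.003, 2.038]
contact_force: [-0.4, -0.2, 0.0]
opening: 0.648
```

```bash
python3 -c "
from h import *
st()
f=grab('wrist','w27.png'); s=grab('side','s27.png'); grab('top','t27.png')
for th in (1.8,1.88,1.95): print(th,[proj(f,rk(HX-60*np.cos(th)-3*np.sin(th)*k,y,62+60*np.sin(th)-3*k*np.cos(th))).round(1).tolist()[0] for k in (-1,1) for y in (-78,)],[proj(f,rk(HX-105*np.cos(th)-6*np.sin(th)*k,y,62+105*np.sin(th)-6*k*np.cos(th))).round(1).tolist()[0] for k in (-1,1) for y in (-15,)])
for n,x in (('orange',-51),('blue',-17)): print(n, proj(f,[bed(x+i,j,110) for i in(-17,17) for j in (-30,30)]).round(1).tolist())
"
```

```text
t 38.17 pos [549.1 176.  427.2] rot [3.140e+00 3.000e-03 2.038e+00] F [-0.4 -0.2  0. ] T [-0.03  0.02  0.03] op 0.648 q [ 0.31  0.26  1.72 -0.    1.17 -0.16]
1.8 [[441.4, 143.4], [441.1, 152.6]] [[351.1, 127.7], [351.0, 149.8]]
1.88 [[441.4, 136.1], [441.3, 145.2]] [[351.1, 112.4], [351.1, 134.3]]
1.95 [[441.3, 129.9], [441.4, 138.8]] [[351.0, 99.4], [351.1, 120.8]]
orange [[379.3, 51.7], [268.3, 51.8], [378.8, -9.3], [268.6, -9.1]]
blue [[378.8, -9.3], [268.6, -9.1], [378.2, -69.4], [268.9, -69.3]]
```

View pics/w27.png

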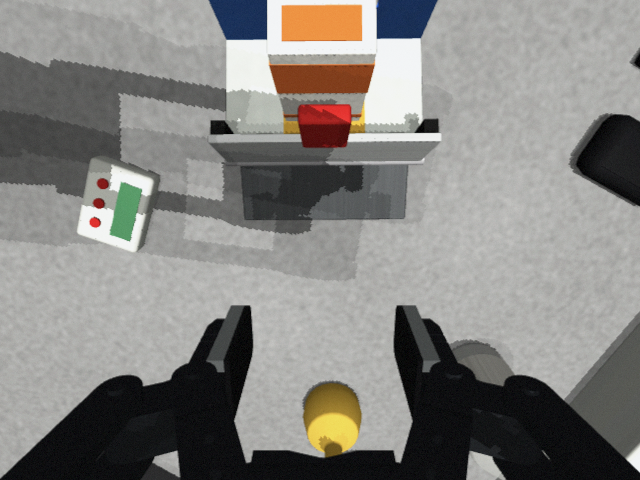

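View pics/s27.png

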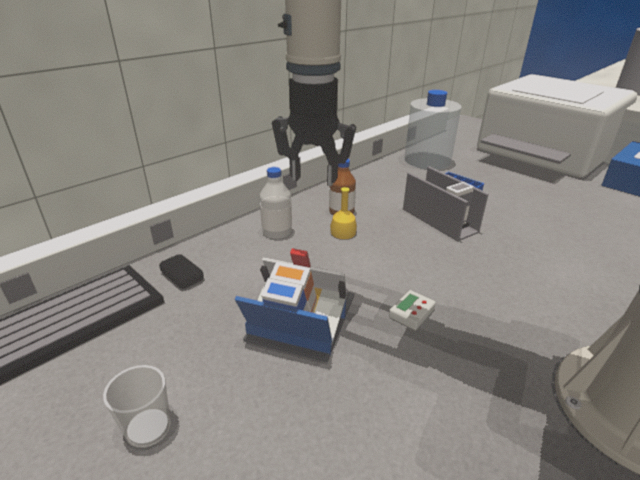

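View pics/t27.png

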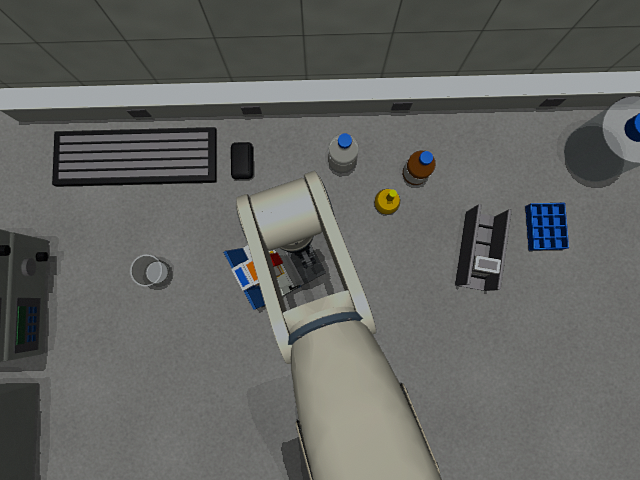

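The flap rests free on its stops, with its top edge at rows 133–142. Both cartons are square and nothing else has shifted. Handing in.

step_arm([
  {"translation": [0, 0, 0], "rot": [0, 0, 0]},
  {"translation": [0, 0, 0], "rot": [0, 0, 0]},
  {"translation": [0, 0, 0], "rot": [0, 0, 0]},
])

```text
clock: 38.7
eef_pos: [548.0, 178.5, 425.9]
tcp_rot: [-3.141, 0.002, 2.04]
contact_force: [0.4, 0.4, 0.8]
opening: 0.653
```

```bash
python3 -c "
from h import *
st(); print(ticket.sign_off())"
```

```text
t 38.7 pos [548.  178.5 425.9] rot [-3.141e+00  2.000e-03  2.040e+00] F [0.4 0.4 0.8] T [ 0.02 -0.    0.03] op 0.653 q [ 0.31  0.26  1.72 -0.    1.17 -0.16]
the job is handed in; nothing more can be done
None
```

I ran the whole sequence and handed the job in at about 38.7 s of the 72 s allowed; the sign-off gives no verdict. I stood blue on the strip flat against the backstop, then stood orange free on the bench and regripped it by its narrow sides. I then racked it flat against blue and lowered the flap onto its stops.

**Last checks:** the pictures show both cartons square and flush, with grey and the other bench items where they were. The gripper is clear and reads about zero force. When I let go, the tool stood at bed x ≈ −17 mm for blue and −51.5 mm for orange.

**What disagreed:**
- **Flap angle:** the tool's path gave about 2.0 rad, but the pictures gave 1.88 to 1.91 rad at the time. I trusted the pictures and lowered until the force rose by about 9 N. The last picture puts the flap at about 1.92 to 1.93 rad, resting free, which is above the 1.88 limit by only a small margin.
- **Sideways offset:** orange sits about 2 mm to one side of blue, well inside the 15 mm limit.

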